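# Break down the fitting stack onto dowels and pallet docks

### The arm

A 6-joint arm with a two-finger parallel gripper is mounted at the origin on a cart in front of the work surface, level with it; the furniture and walls round the work are solid. World frame = base frame: x ahead of the robot, y to its left, z up, the work surface at z = 0. Lengths are in m, angles in rad, forces in N, time in s.
With the tool pointing down it reaches from about 0.35 to 0.85 m from the base axis. Payload 8.1 kg.
Tool frame: the origin (TCP) lies midway between the tips of the shut fingers; the grasp point (between the pads) lies 19 mm behind it; y points along the fingers, x is the direction in which the jaws open and shut, and the axes are right-handed (so a half turn about y gives the same grasp; the last joint's range is limited). The gripper opens to 93 mm and grips with 3 to 60 N. Pads are 15 mm wide; open, the fingers measure 128 mm over their backs; the gripper's body (75 mm by 188 mm) begins 65 mm behind the grasp point.
Start: joints at [-1.228, 0.13, 1.488, -0, 1.523, -0.085], TCP at [0.249, -0.546, 0.219] pointing down, gripper open.
Joint ranges: [-2.96, 2.96], [-0.89, 2.26], [0.02, 2.5], [-1.34, 4.48], [0, 2.73], [-2.66, 2.66]. Speed limits (rad/s): [2.39, 2.39, 2.79, 3.14, 3.14, 3.14].

### API

Orientations are given as a rotation vector (axis times angle).
In Python, from bench import telemetry, grab_frame, camera_info, arm gives the robot as it stands.
- The arm moves only by the tool step_arm, never from a script. Its argument "targets" is text: rows parted by semicolons, each of 4 numbers parted by spaces: the shift along the tool's x, y, z in cm, then the turn about the tool's y in rad. In form: tx ty tz turn; .... A call has exactly 5 rows; each row is the pose to reach, as a shift and turn from the pose commanded when the call began, along the tool's axes at that moment; what a row does not reach only later rows make up. A row lasts 1/12 s, in which the tool goes at most 41.7 mm and 7.16 degrees, less where a joint would pass 70% of its speed; a pose out of reach is approached as far as the arm can. A call with a gripper value outside its range is refused whole. "gripper" is the opening, from 0 (shut) to 1 (fully open), set as the call begins (left out, the last holds). The fingers move at their own pace and stop on an object; "squeeze" is the grip in N (left out, the last holds). Time passes only in rows, so rows that repeat a pose let the fingers close, or fill a call up. It gives the time, the measured TCP pose, the force and the opening at its end, in the units of the state.
- telemetry.state(): the state, without advancing time (a new reading comes with each control period).
- grab_frame(name): name is "side" or "top" or "wrist"; returns the picture (384x512x3 uint8, blue, green, red); there is no depth.
- camera_info(name): a dict with "vfov" (degrees; the focal length in pixels is half the picture's height over the tangent of half this angle, whatever the lens; pixels are square), "cx", "cy" (the principal point, pixels), "world_to_cam" (4x4, takes a point from world to camera coordinates); the wrist camera has in their place "T_tool_cam" (4x4, takes a point from camera to tool coordinates, whose origin is the TCP and whose axes are the tool frame's). Camera axes: x right, y up, looking along -z (the intrinsics and any distortion apply to the point x, -y, -z); pixel columns grow to the right and rows downward; lengths in m; the calibration is good to about 2 mm. A picture is of the moment at which its call begins: read the wrist's pose just before it. camera_info takes no time and is no camera call.
- arm.job_done(): hands the job in, once; it reports no verdict.
The state is a dict: "time": time; "joint_positions": joint angles; "joint_velocities": joint speeds; "joint_efforts": joint torques, N m; "ee_pos": TCP position; "ee_rot": TCP orientation; "contact_force": force on the tool from outside, world axes, zero at the start; "wrist_torque": the same for the moment, N m; "width": finger opening in m.
Only numpy, scipy, OpenCV 4.12 (cv2) and the standard library are available. Lean on these libraries where they do the work, as an engineer would, in place of code of your own. Each camera call takes 0.05 s, during which the arm holds its last target.

### The job

Take the stack of pipe fittings and pallets apart: stand the coupling (the taller, smooth fitting) over the thick dowel and the ribbed union (the shorter fitting) over the thin dowel, and drop the short pallet and the long pallet each onto the dock of its own length, with all four corner pins fully down in the sockets. Leave the grey tee and the white bottle where they are.

Things in the scene. Friction and masses are not known exactly. Their poses are not given: they have to be found in the camera images.
- coupling: Black plastic pipe coupling, a smooth open tube with a collar at each end, standing upright: 54 mm outer diameter, 60 mm tall, through bore at least 31 mm wide (narrowest, inside). Starts standing on the short pallet, at the top of the stack, at one end of the pallet or the other. Origin: centre of its underside, z up along the bore.
- union: Black plastic pipe union, a ribbed nut-like open tube standing upright: 53 to 55 mm outer diameter, 50 mm tall (10 mm shorter than the coupling), through bore at least 22 mm wide. Starts beside the coupling (centres about 58 mm apart) on the short pallet. Origin: centre of its underside, z up along the bore.
- pallet_short: Short plywood pallet, 0.12 kg: deck 120 (x) x 58 (y) x 12 mm, flat top, on 4 corner pins 8 mm thick with domed feet, at x +-50, y +-19 mm. Origin: at pin-foot level under the deck centre; deck from z = 20 to 32 mm. Same either way round. Starts on the long pallet, pins 8 mm deep in its sockets (12 mm gap between decks), carrying both fittings. Grip across the 58 mm width.
- pallet_long: Long plywood pallet, 0.16 kg, bottom of the stack, on the bench: deck 156 (x) x 58 (y) x 12 mm, its ends showing beyond the short pallet; pins like the short one's at x +-68, y +-19 mm; 12 x 12 mm square sockets 8 mm deep in its top at x +-50, y +-19 mm. Origin: at pin-foot level under the deck centre; deck from z = 20 to 32 mm. Same either way round. Grip across the 58 mm width.
- dock_long: Fixed bare-metal dock board for the long pallet: 164 mm long (x) by 64 mm wide (y) by 16 mm high, with four square sockets 12 x 12 mm and 10 mm deep in its top at x = +-68, y = +-19 mm. Origin: centre of its underside. With a pallet home, the pin feet are 6 mm above this origin.
- dock_short: Fixed bare-metal dock board for the short pallet: 128 mm long (x) by 64 mm wide (y) by 16 mm high, with four square sockets 12 x 12 mm and 10 mm deep in its top at x = +-50, y = +-19 mm. Origin: centre of its underside. With a pallet home, the pin feet are 6 mm above this origin.
- pad_thick: Fixed round wooden pad, 70 mm in diameter, 10 mm thick, with the thick upright metal dowel in its centre: 22 mm in diameter, tapered top, its tip 40 mm above the bench. For the coupling. Origin: centre of its underside; z up.
- pad_thin: Fixed round wooden pad, 70 mm in diameter, 10 mm thick, with the thin upright metal dowel in its centre: 12 mm in diameter, tapered top, its tip 40 mm above the bench. For the union. Origin: centre of its underside; z up.
- grey_tee: Grey pipe tee, 67 x 92 x 42 mm, lying on the bench at the right: a bystander, to be left alone. Origin: centre of its underside.
- white_bottle: White bottle with a red cap, 54 mm in diameter, 130 mm tall, standing on the bench at the left: a bystander, to be left alone. Origin: centre of its underside.

How it is judged:
At the end, for the whole second after the job is handed in: Coupling over the thick dowel, union over the thin: upright, down on the pad within 4 mm, within 9 mm of its centre. Each pallet on the dock of its length: centred within 6 mm, in line within 0.1 rad, pin feet within 4 mm of the socket floors. All at rest; tee and bottle moved under 20 mm (horizontal distance between coupling and pad_thick below 0.009 m and z of coupling in the frame of pad_thick between 0.006 and 0.014 m and angle between each of coupling, union's own z axis and vertical below 0.1 rad and linear speed of each of coupling, union, pallet_short, pallet_long below 0.02 m/s and angular speed of each of coupling, union, pallet_short, pallet_long below 0.2 rad/s and horizontal distance between union and pad_thin below 0.009 m and z of union in the frame of pad_thin between 0.006 and 0.014 m and horizontal distance between pallet_short and dock_short below 0.006 m and z of pallet_short in the frame of dock_short between 0.003 and 0.01 m and angle between the x axis of pallet_short and the x axis of dock_short, either way round below 0.1 rad and angle between each of pallet_short, pallet_long's own z axis and vertical below 0.06 rad and horizontal distance between pallet_long and dock_long below 0.006 m and z of pallet_long in the frame of dock_long between 0.003 and 0.01 m and angle between the x axis of pallet_long and the x axis of dock_long, either way round below 0.1 rad and distance of each of grey_tee, white_bottle from where it was at the start of the episode below 0.02 m); the robot touches nothing.
It fails at once if the grey tee is pushed more than 20 mm (distance of grey_tee from where it was at the start of the episode above 0.02 m).
It fails at once if the white bottle is pushed more than 20 mm or knocked over (distance of white_bottle from where it was at the start of the episode above 0.02 m or angle between white_bottle's own z axis and vertical above 0.5 rad).
It also fails if it takes over 115 s, if anything falls off the work surface, if the arm or the gripper's body presses on something with over 40 N, if the wrist force passes 120 N, or if a joint passes its speed limit or range.

## Working session

There is one attempt and no reset: what is moved stays moved. The work goes in short steps, Python scripts to look and compute and a tool call to move; the robot and the scene stay as the last step left them, time stands still between calls to the robot, and variables do not carry over. Pictures are saved under pics/ and viewed, and the job is handed in when it is done.

Besides the shell and the picture viewer there is one more tool, called as name(argument=value, ...) on one line, values as JSON. step_arm: Moves the arm, as the interface text tells. Its arguments: {"type":"object","properties":{"targets":{"type":"string"},"gripper":{"type":"number"},"squeeze":{"type":"number"}},"required":["targets"]}

```bash
ls; mkdir -p pics
cat > h.py <<'E'
import numpy as np, cv2, json
from bench import telemetry, grab_frame, camera_info, arm
from scipy.spatial.transform import Rotation as R
def snap(name,fn):
    s=telemetry.state(); im=grab_frame(name); cv2.imwrite('pics/'+fn+'.png',im); return s,im
E
python3 - <<'E'
from h import *
print(telemetry.state())
for n in ['side','top','wrist']:
    print(n,camera_info(n)); snap(n,n+'0')
E
```

```text
pics
{'time': 0.0, 'joint_positions': array([-1.22835457e+00,  1.31138407e-01,  1.48924550e+00, -6.30694678e-06,
        1.52297159e+00, -8.54062195e-02]), 'joint_velocities': array([-0.00094545, -0.00275134, -0.00183632,  0.00048742, -0.00203848,
        0.00055583]), 'joint_efforts': array([-1.78578630e-03, -5.59857273e+01, -4.91747797e+01,  7.69191748e-02,
        3.59246344e-02, -1.13139042e-04]), 'ee_pos': array([ 0.24877962, -0.54539534,  0.21761957]), 'ee_rot': array([-1.38065682,  0.88954707, -0.88724778]), 'contact_force': array([0.74186808, 0.32270104, 0.54960739]), 'wrist_torque': array([-0.05625562, -0.04188649, -0.03638592]), 'width': 0.09283711429134171}
side {'vfov': 45.15182847646167, 'cx': 259.8252659746749, 'cy': 182.6826852224724, 'world_to_cam': array([[-0.92258276, -0.38562491, -0.01159636,  0.5003527 ],
       [ 0.14232294, -0.36812879,  0.91881738, -0.0922395 ],
       [-0.35858782,  0.84603464,  0.39451255, -1.38972165],
       [ 0.        ,  0.        ,  0.        ,  1.        ]])}
top {'vfov': 56.140675399709004, 'cx': 262.75042310343997, 'cy': 189.24328186964905, 'world_to_cam': array([[ 0.02836451, -0.99958604, -0.00481735,  0.09659638],
       [ 0.99164049,  0.02753151,  0.1260601 , -0.51797328],
       [-0.12587529, -0.00835271,  0.99201091, -0.96830604],
       [ 0.        ,  0.        ,  0.        ,  1.        ]])}
wrist {'vfov': 66.74682269643688, 'cx': 258.48099927121217, 'cy': 189.87614551463437, 'T_tool_cam': array([[ 9.99999942e-01,  3.36104465e-05,  3.40243922e-04,
        -6.74614868e-04],
       [ 3.16081247e-04,  2.88491591e-01, -9.57482377e-01,
        -1.66207034e-01],
       [-1.30338921e-04,  9.57482428e-01,  2.88491564e-01,
         7.94702180e-02],
       [ 0.00000000e+00,  0.00000000e+00,  0.00000000e+00,
         1.00000000e+00]])}
```

View pics/side0.png

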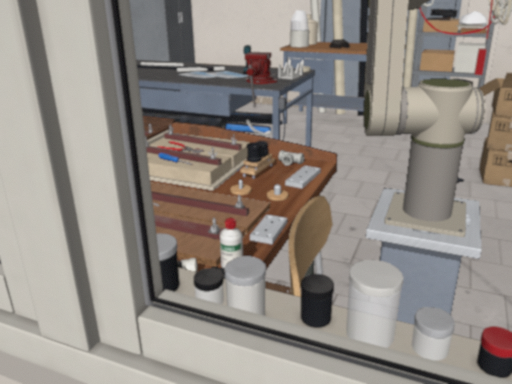

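View pics/top0.png

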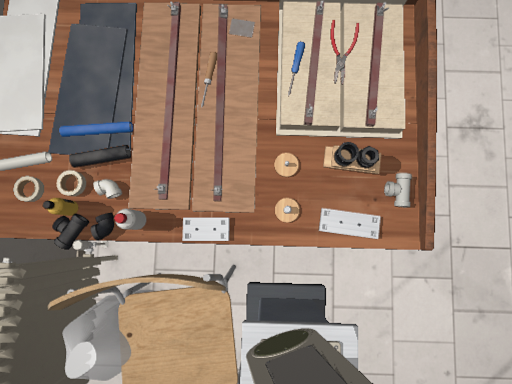

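View pics/wrist0.png

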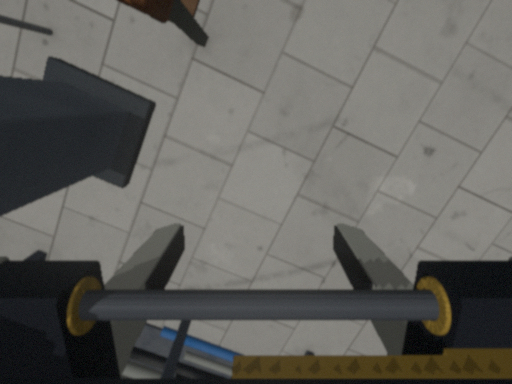

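Side view: the stack, pads, docks and bottle are small. Top view: stack near (353,158), pads (287,163) and (287,210), docks (206,229) short-looking and (350,223) long-looking, tee (400,190), bottle (130,219). I'll zoom in.

```bash
cat >> h.py <<'E'
def fpix(ci): return 192/np.tan(np.radians(ci['vfov'])/2)
def ray(ci,T_cw,u,v):
    f=fpix(ci); d=np.array([(u-ci['cx'])/f,-(v-ci['cy'])/f,-1.0])
    return T_cw[:3,3],T_cw[:3,:3]@d
def plane(ci,T,u,v,z):
    o,d=ray(ci,T,u,v); t=(z-o[2])/d[2]; return o+t*d
def Tst(name,s=None):
    ci=camera_info(name)
    if name!='wrist': return ci,np.linalg.inv(ci['world_to_cam'])
    T=np.eye(4);T[:3,:3]=R.from_rotvec(s['ee_rot']).as_matrix();T[:3,3]=s['ee_pos']
    return ci,T@ci['T_tool_cam']
def proj(ci,T,p):
    c=np.linalg.inv(T)@np.append(p,1); f=fpix(ci); return np.array([ci['cx']-f*c[0]/c[2],ci['cy']+f*c[1]/c[2]])
E
python3 - <<'E'
from h import *
im=cv2.imread('pics/top0.png')
cv2.imwrite('pics/top0a.png',cv2.resize(im[135:245,260:420],None,fx=5,fy=5,interpolation=cv2.INTER_CUBIC))
im2=cv2.resize(im[200:250,100:240],None,fx=5,fy=5,interpolation=cv2.INTER_CUBIC);cv2.imwrite('pics/top0b.png',im2)
ci,T=Tst('top')
for n,u,v,z in [('padA',287,163,.01),('padB',287,210,.01),('dS',206,229,.016),('dL',350,223,.016),('c1',346,153,.124),('c2',368,156,.124),('tee',402,190,.02),('bottle',122,217,.12)]:
    print(n,plane(ci,T,u,v,z).round(3))
s=telemetry.state();print(R.from_rotvec(s['ee_rot']).as_matrix().round(3))
E
```

```text
padA [0.596 0.044 0.01 ]
padB [0.461 0.041 0.01 ]
dS [0.401 0.266 0.016]
dL [ 0.429 -0.135  0.016]
c1 [ 0.603 -0.1    0.124]
c2 [ 0.596 -0.156  0.124]
tee [ 0.525 -0.28   0.02 ]
bottle [0.424 0.463 0.12 ]
[[ 0.415 -0.001  0.91 ]
 [-0.91   0.001  0.415]
 [-0.001 -1.     0.   ]]
```

View pics/top0a.png

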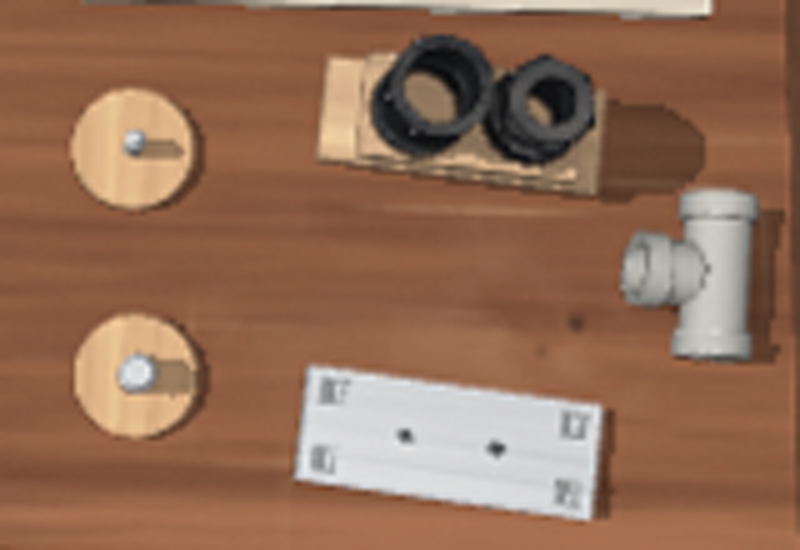

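View pics/top0b.png

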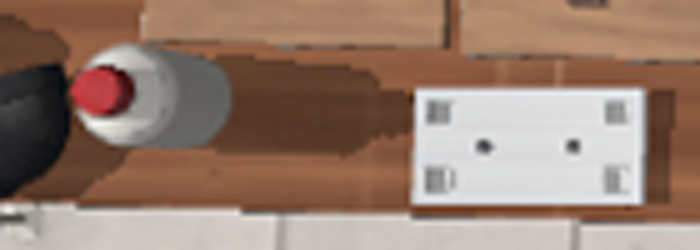

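Thin pad is at about (0.60,0.04), thick at (0.46,0.04). Coupling is at (0.60,-0.10) and union at (0.60,-0.16). I'll move to a viewing pose.

step_arm(targets="-2 -0.8 3.4 -0.12; -4 -1.6 6.8 -0.24; -6 -2.4 10.2 -0.36; -8 -3.2 13.6 -0.48; -10 -4 17 -0.6", gripper=1, squeeze=30)

```text
time: 0.57
ee_pos: [0.3626, -0.3827, 0.2587]
ee_rot: [-1.529, 0.422, -0.421]
contact_force: [0.9, 0.6, 0.2]
width: 0.0929
```

```bash
cat >> h.py <<'E'
def go(x,y,z,yaw=0.0,ref=None):
    """shift (cm, tool axes) and turn to the tool-down pose with tool x at angle yaw in world"""
    s=telemetry.state(); M=R.from_rotvec(s['ee_rot']).as_matrix()
    d=M.T@(np.array([x,y,z])-s['ee_pos'])*100
    cur=np.arctan2(M[1,0],M[0,0]); t=-(yaw-cur); t=(t+np.pi)%(2*np.pi)-np.pi
    print('t=%.2f'%s['time'],'pos',s['ee_pos'].round(4),'yaw %.4f'%cur,'downtilt',M[:,1].round(4),'F',s['contact_force'].round(1),'w %.4f'%s['width'])
    print('SHIFT cm',d.round(2),'norm %.1f'%np.linalg.norm(d),'TURN %.3f'%t,'rows>=%d'%max(np.ceil(np.linalg.norm(d)/4.17),np.ceil(abs(t)/.125)))
E
python3 - <<'E'
from h import *
go(.53,-.13,.30,0)
E
```

```text
t=0.57 pos [ 0.3626 -0.3827  0.2587] yaw -0.5377 downtilt [-2.e-04  4.e-04 -1.e+00] F [0.9 0.6 0.2] w 0.0929
SHIFT cm [ 1.43 -4.13 30.28] norm 30.6 TURN -0.538 rows>=8
```

step_arm(targets="0.2 -0.6 3.9 -0.1; 0.4 -1.2 7.8 -0.2; 0.6 -1.8 11.7 -0.3; 0.8 -2.4 15.6 -0.4; 1 -3 19.5 -0.5")

```text
time: 0.98
ee_pos: [0.472, -0.2208, 0.2888]
ee_rot: [-1.571, 0.03, -0.03]
contact_force: [0.5, -0.4, 0.1]
width: 0.0925
```

Run:
```python
from h import *
go(.53,-.13,.30,0)
```

```text
t=0.98 pos [ 0.472  -0.2208  0.2888] yaw -0.0381 downtilt [-1.e-04  0.e+00 -1.e+00] F [ 0.5 -0.4  0.1] w 0.0925
SHIFT cm [ 5.45 -1.12  9.29] norm 10.8 TURN -0.038 rows>=3
```

step_arm(targets="1.5 -0.3 3 -0.01; 3 -0.6 6 -0.02; 5.4 -1.1 9.3 -0.038; 5.4 -1.1 9.3 -0.038; 5.4 -1.1 9.3 -0.038")

```text
time: 1.4
ee_pos: [0.5301, -0.1301, 0.2994]
ee_rot: [-1.571, 0.001, -0.001]
contact_force: [0.2, -0.4, -0.4]
width: 0.093
```

Run:
```python
from h import *
go(.53,-.13,.30,0)
s,im=snap('wrist','w1')
np.save('w1.npy',np.r_[s['ee_pos'],s['ee_rot']])
cv2.imwrite('pics/w1b.png',cv2.resize(im,None,fx=1.5,fy=1.5,interpolation=cv2.INTER_CUBIC))
```

```text
t=1.40 pos [ 0.5301 -0.1301  0.2994] yaw -0.0011 downtilt [-4.e-04  1.e-04 -1.e+00] F [ 0.2 -0.4 -0.4] w 0.0930
SHIFT cm [-0.01 -0.06  0.01] norm 0.1 TURN -0.001 rows>=1
```

View pics/w1b.png

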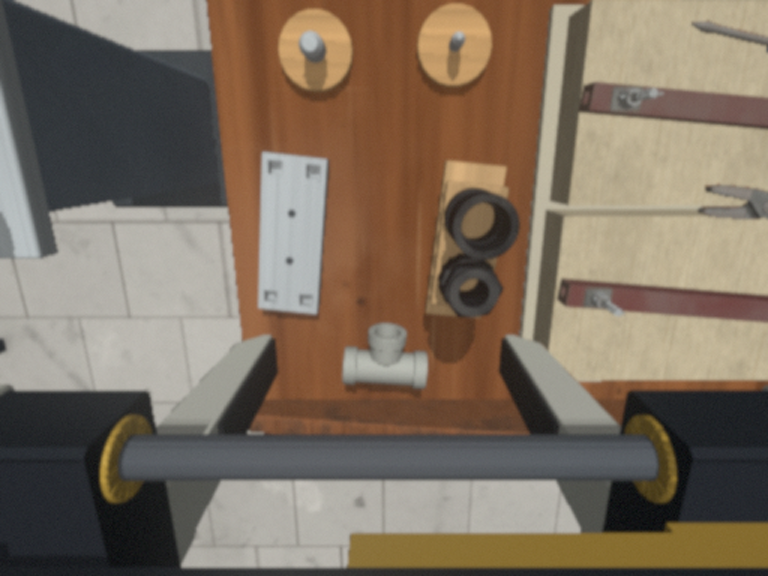

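Wrist view: thick pad (315,50), thin pad (455,45), long dock (293,232), coupling ring (482,222), union ring (472,287), tee (386,355), all in 1.5x pixels. I'll refine with masks and triangulate against the top view.

Run:
```python
from h import *
im=cv2.imread('pics/w1.png'); a=np.load('w1.npy'); s={'ee_pos':a[:3],'ee_rot':a[3:]}
ci,T=Tst('wrist',s); ct,Tt=Tst('top')
top=cv2.imread('pics/top0.png')
def tri(c1,T1,p1,c2,T2,p2):
    o1,d1=ray(c1,T1,*p1);o2,d2=ray(c2,T2,*p2)
    A=np.c_[d1,-d2]; x=np.linalg.lstsq(A,o2-o1,rcond=None)[0]
    a,b=o1+x[0]*d1,o2+x[1]*d2; return (a+b)/2,np.linalg.norm(a-b)
def masks(im):
    h=cv2.cvtColor(im,cv2.COLOR_BGR2HSV)
    wood=cv2.inRange(h,(8,60,150),(25,170,255)); met=cv2.inRange(h,(0,0,140),(180,45,255)); blk=cv2.inRange(h,(0,0,0),(180,255,75))
    return wood,met,blk
for nm,I,c,TT in (('w',im,ci,T),('t',top,ct,Tt)):
    wood,met,blk=masks(I)
    for mn,m,z in (('wood',wood,.01),('met',met,.016),('blk',blk,.11)):
        cs,_=cv2.findContours(m,cv2.RETR_EXTERNAL,cv2.CHAIN_APPROX_NONE)
        for k in cs:
            A=cv2.contourArea(k)
            if not 250<A<9000: continue
            r=cv2.minAreaRect(k); P=plane(c,TT,*r[0],z)
            if not(.3<P[0]<.68 and -.32<P[1]<.33): continue
            box=[plane(c,TT,*q,z)[:2] for q in cv2.boxPoints(r)]
            print(nm,mn,A,'px',np.round(r[0],1),P.round(4),'sides',np.linalg.norm(box[0]-box[1]).round(4),np.linalg.norm(box[1]-box[2]).round(4))
# clicks: pad centres from both, tray edge
for n,pw,pt in [('tray edge near stack L',(553/1.5,205/1.5),None)]:
    for z in (0,.05): print(n,z,plane(ci,T,*pw,z).round(3))
for n,pw,pt in [('dowel thick tip',(311/1.5,36/1.5),(260+136/5,135+370/5)),('dowel thin tip',(458/1.5,36/1.5),(260+134/5,135+138/5)),('coupl top c',(482/1.5,222/1.5),(260+440/5,135+88/5)),('union top',(472/1.5,287/1.5),(260+552/5,135+100/5)),('docklong corner nearleft',(262/1.5,152/1.5),(260+307/5,135+366/5)),('tray corner',(580/1.5,0),(280,136))]:
    q,e=tri(ci,T,pw,ct,Tt,pt); print(n,q.round(4),'gap',e.round(4))
```

```text
w wood 735.0 px [317. 121.] [ 0.618 -0.077  0.01 ] sides 0.0631 0.0447
w wood 1528.5 px [163.4 159.5] [ 0.3782 -0.1361  0.01  ] sides 0.0281 0.2136
w wood 1510.5 px [209.5  31.5] [0.4602 0.0456 0.01  ] sides 0.0672 0.0668
w wood 2075.5 px [302.8  28.8] [0.5909 0.0489 0.01  ] sides 0.0671 0.0672
w met 1124.5 px [257.1 234.7] [ 0.5262 -0.2639  0.016 ] sides 0.0698 0.0921
w met 4201.5 px [192.4 154.9] [ 0.426  -0.1278  0.016 ] sides 0.1674 0.0642
w blk 2546.5 px [318.8 169.5] [ 0.604 -0.13   0.11 ] sides 0.1077 0.0588
t wood 1654.0 px [326.5 241. ] [ 0.3772 -0.0709  0.01  ] sides 0.0347 0.5177
t wood 453.0 px [365.3 207.4] [ 0.4743 -0.1796  0.01  ] sides 0.033 0.2729
t wood 530.5 px [289.5 210. ] [0.461  0.0341 0.01  ] sides 0.1616 0.0735
t wood 472.5 px [279.  167.5] [0.5821 0.0665 0.01  ] sides 0.1125 0.0702
t wood 301.0 px [320.1 157.4] [ 0.6149 -0.051   0.01  ] sides 0.1096 0.0639
t met 993.5 px [205.  228.5] [0.4023 0.2693 0.016 ] sides 0.0639 0.1291
t met 1301.5 px [349.5 223.2] [ 0.4285 -0.1335  0.016 ] sides 0.0645 0.1682
t met 443.5 px [396.3 188.8] [ 0.5289 -0.2659  0.016 ] sides 0.0926 0.0691
t blk 577.5 px [356.7 154.5] [ 0.6029 -0.1305  0.11  ] sides 0.063 0.1127
tray edge near stack L 0 [ 0.703 -0.102  0.   ]
tray edge near stack L 0.05 [ 0.684 -0.096  0.05 ]
dowel thick tip [0.4623 0.0444 0.0504] gap 0.0042
dowel thin tip [0.5892 0.0465 0.0466] gap 0.0005
coupl top c [ 0.592  -0.0935  0.1734] gap 0.0003
union top [ 0.6086 -0.1721  0.0772] gap 0.0074
docklong corner nearleft [ 0.4521 -0.0397  0.1711] gap 0.0195
tray corner [0.6655 0.0651 0.0816] gap 0.0215
```

Wrist lens seems to compress the edges (thin pad 67 mm wide rather than 70), so I'll measure each item near the image centre, from two places.

step_arm(targets="3 2 0.7 0; 6 4 1.2 0; 7 5 1.5 0; 7 5 1.5 0; 7 5 1.5 0")

```text
time: 1.87
ee_pos: [0.5983, -0.1185, 0.2483]
ee_rot: [-1.57, 0.007, -0.002]
contact_force: [-1.1, 0.4, -0.0]
width: 0.0928
```

```bash
cat >> h.py <<'E'
def view(n):
    s,im=snap('wrist',n); np.save(n+'.npy',np.r_[s['ee_pos'],s['ee_rot']]); cv2.imwrite('pics/'+n+'b.png',cv2.resize(im[:300],None,fx=1.5,fy=1.5,interpolation=cv2.INTER_CUBIC)); print(n,s['time'],s['ee_pos'].round(4)); return s,im
def load(n):
    a=np.load(n+'.npy'); return cv2.imread('pics/'+n+'.png'),Tst('wrist',{'ee_pos':a[:3],'ee_rot':a[3:]})
E
python3 - <<'E'
from h import *
view('w2')
E
```

```text
w2 1.8667 [ 0.5983 -0.1185  0.2483]
```

View pics/w2b.png

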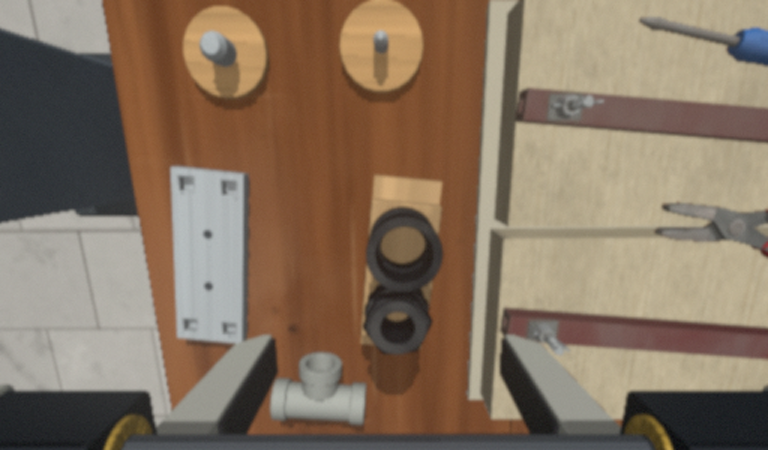

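step_arm(targets="0 0 -3 0; 0 0 -6 0; 0 0 -8 0; 0 0 -8 0; 0 0 -8 0")

```text
time: 2.33
ee_pos: [0.5984, -0.1993, 0.2514]
ee_rot: [-1.572, 0.005, -0.008]
contact_force: [0.1, 0.0, -0.3]
width: 0.0932
```

Run:
```python
from h import *
view('w3')
```

```text
w3 2.3333 [ 0.5984 -0.1993  0.2514]
```

View pics/w3b.png

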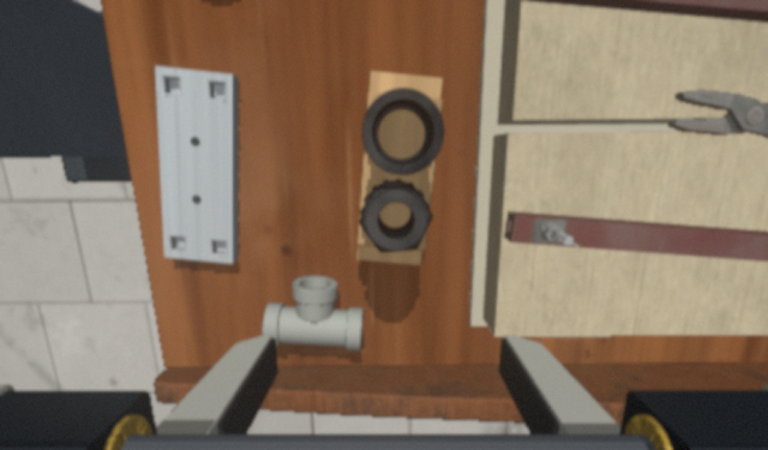

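Both views show the stack clearly: coupling ring (402,131) and union ring (396,216) in w3 at 1.5x, and the long dock (197,165). Next I'll check for lens distortion with dock corners seen from three places, then measure.

```bash
cat >> h.py <<'E'
from scipy.optimize import least_squares
def dockcorners(im,z=None,near=None):
    """4 px corners of the bright metal blob nearest to 'near' (px)"""
    h=cv2.cvtColor(im,cv2.COLOR_BGR2HSV); m=cv2.inRange(h,(85,8,135),(125,60,255))
    m=cv2.morphologyEx(m,cv2.MORPH_CLOSE,np.ones((5,5)))
    cs,_=cv2.findContours(m,cv2.RETR_EXTERNAL,cv2.CHAIN_APPROX_NONE)
    cs=[k for k in cs if cv2.contourArea(k)>1200]
    k=min(cs,key=lambda k:np.linalg.norm(np.array(cv2.minAreaRect(k)[0])-near))
    b=cv2.boxPoints(cv2.minAreaRect(k)); pts=k[:,0,:].astype(float)
    # fit a line to each side, intersect
    L=[]
    for i in range(4):
        p,q=b[i],b[(i+1)%4]; d=(q-p)/np.linalg.norm(q-p); n=np.array([-d[1],d[0]]); t=(pts-p)@d; e=abs((pts-p)@n)
        sel=pts[(e<4)&(t>.12*np.linalg.norm(q-p))&(t<.88*np.linalg.norm(q-p))]
        vx,vy,x0,y0=cv2.fitLine(sel.astype(np.float32),cv2.DIST_HUBER,0,.01,.01).ravel(); L.append((np.array([x0,y0]),np.array([vx,vy])))
    out=[]
    for i in range(4):
        (p,d),(q,e)=L[i-1],L[i]; t=np.linalg.solve(np.c_[d,-e],q-p); out.append(p+t[0]*d)
    return np.array(out)
E
python3 - <<'E'
from h import *
P={}
for n,near in (('w1',(193,155)),('w2',(139,170)),('w3',(131,110))):
    im,(ci,T)=load(n); c=dockcorners(im,near=near)
    # order: by sorting rows then cols
    i=np.argsort(c[:,1]); c=c[i]; c=np.vstack([c[:2][np.argsort(c[:2,0])],c[2:][np.argsort(c[2:,0])]])
    P[n]=(c,ci,T); q=np.array([plane(ci,T,*x,.016)[:2] for x in c]); 
    print(n,c.round(1).tolist(),'ctr',q.mean(0).round(4),'len',np.linalg.norm(q[0]-q[2]).round(4),np.linalg.norm(q[1]-q[3]).round(4),'wid',np.linalg.norm(q[0]-q[1]).round(4),np.linalg.norm(q[2]-q[3]).round(4))
E
```

```text
w1 [[176.39999389648438, 103.4000015258789], [216.0, 108.30000305175781], [174.60000610351562, 203.5], [209.6999969482422, 205.5]] ctr [ 0.4283 -0.1321] len 0.1577 0.1543 wid 0.0587 0.0574
w2 [[115.4000015258789, 112.30000305175781], [161.0, 117.9000015258789], [119.5, 222.6999969482422], [161.0, 226.5]] ctr [ 0.4287 -0.1318] len 0.1588 0.1575 wid 0.0602 0.0612
w3 [[105.0999984741211, 46.099998474121094], [154.0, 51.5], [110.5999984741211, 168.89999389648438], [154.0, 172.3000030517578]] ctr [ 0.4284 -0.1315] len 0.1579 0.1567 wid 0.0608 0.0607
```

Dock centre is consistent within 1 mm across views, (0.4285,-0.132), and the top camera agrees. Now the fittings, pallets and pads.

```bash
cat >> h.py <<'E'
def edgecircle(im,c,r0,r1,pol,n=120):
    """radial edge search round c: strongest grey step in [r0,r1]; pol +1 = brighter outward. -> ellipse"""
    g=cv2.GaussianBlur(cv2.cvtColor(im,cv2.COLOR_BGR2GRAY),(3,3),0).astype(np.float32); pts=[]
    rs=np.arange(r0,r1,.25)
    for a in np.linspace(0,2*np.pi,n,endpoint=False):
        x=(c[0]+rs*np.cos(a)).astype(np.float32)[None]; y=(c[1]+rs*np.sin(a)).astype(np.float32)[None]
        v=cv2.remap(g,x,y,cv2.INTER_LINEAR)[0]; d=pol*(v[6:]-v[:-6]); i=d.argmax()
        if d[i]>15: pts.append([x[0,i+3],y[0,i+3]])
    pts=np.array(pts,np.float32); e=cv2.fitEllipseDirect(pts)
    for _ in range(3):
        th=np.radians(e[2]); q=(pts-e[0])@np.array([[np.cos(th),-np.sin(th)],[np.sin(th),np.cos(th)]]); rr=np.hypot(q[:,0]/(e[1][0]/2),q[:,1]/(e[1][1]/2))
        k=abs(rr-1)<.06
        if k.sum()>20: e=cv2.fitEllipseDirect(pts[k])
    return e,k.sum()
E
python3 - <<'E'
from h import *
im,(ci,T)=load('w3'); f=fpix(ci)
for nm,c,ro,z in (('coupl',(402/1.5,131/1.5),(20,33),.116),('union',(396/1.5,216/1.5),(17,30),.106)):
    e,k=edgecircle(im,c,*ro,1); print(nm,np.round(e[0],1),np.round(e[1],1),k,plane(ci,T,*e[0],z).round(4),'dia',(np.mean(e[1])/f*(T[2,3]-z)).round(4))
for w,cs in (('w1',((210,32),(303,29))),('w2',((150,35),(254,31)))):
  im,(ci,T)=load(w)
  for c in cs:
    e,k=edgecircle(im,c,18,32,-1); print(w,'pad',np.round(e[0],1),np.round(e[1],1),k,plane(ci,T,*e[0],.01).round(4))
im,_=load('w3'); cv2.imwrite('pics/w3z.png',cv2.resize(im[40:185,230:310],None,fx=4,fy=4,interpolation=cv2.INTER_CUBIC))
E
```

```text
coupl [268.2  87.4] [54.6 58. ] 81 [ 0.6077 -0.1049  0.116 ] dia 0.0582
union [263.4 144.1] [46.9 48.9] 106 [ 0.603  -0.1615  0.106 ] dia 0.0512
w1 pad [209.7  32.5] [48.7 54.9] 120 [0.4604 0.0443 0.01  ]
w1 pad [302.8  28.6] [48.6 56.5] 113 [0.5909 0.049  0.01  ]
w2 pad [149.4  34.3] [54.1 61.7] 118 [0.4609 0.0444 0.01  ]
w2 pad [253.8  29.8] [55.4 60.9] 116 [0.5914 0.0485 0.01  ]
```

View pics/w3z.png

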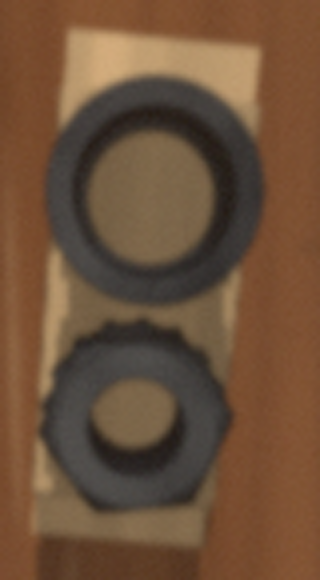

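Coupling at (0.608,-0.105) and union at (0.603,-0.161): spacing 57 mm, as it should be. Pallet yaw is about -0.083. Next I'll look at the pads and the short dock close to the image centre.

step_arm(targets="-1 0 4 0; -2 0 8 0; -3 0 12 0; -4 0 16 0; -5.5 0 20 0")

```text
time: 2.8
ee_pos: [0.5446, 0.0045, 0.2504]
ee_rot: [-1.57, 0.002, -0.005]
contact_force: [0.2, 1.1, -0.5]
width: 0.0928
```

step_arm(targets="-1 0 4 0; -1.5 0 6 0; -1.5 0 6 0; -1.5 0 6 0; -1.5 0 6 0")

```text
time: 3.22
ee_pos: [0.5307, 0.0619, 0.2502]
ee_rot: [-1.571, 0.002, -0.004]
contact_force: [-1.0, 0.2, -0.7]
width: 0.093
```

Run:
```python
from h import *
view('w4')
```

```text
w4 3.2167 [0.5307 0.0619 0.2502]
```

View pics/w4b.png

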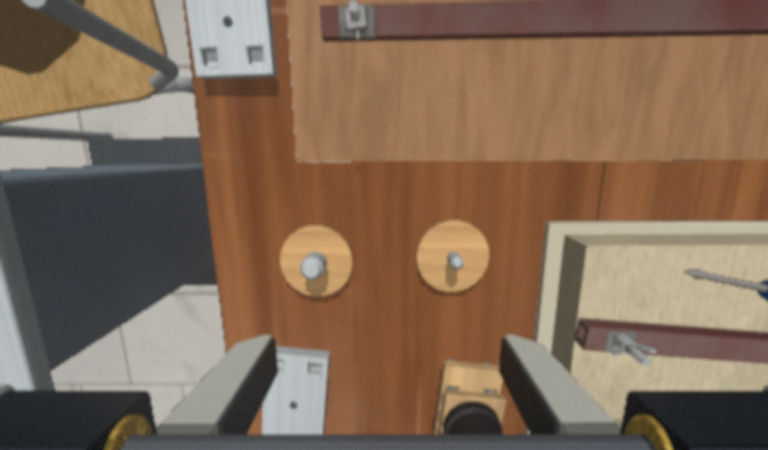

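step_arm(targets="-1.5 0 3.8 0; -3 0 7.6 0; -4.5 0 11.4 0; -6 0 15.2 0; -7.5 0 19 0")

```text
time: 3.68
ee_pos: [0.4566, 0.2525, 0.2498]
ee_rot: [-1.571, 0.006, -0.006]
contact_force: [1.4, -0.4, -0.0]
width: 0.0931
```

step_arm(targets="-3 0 2 0; -5 0 3 0; -5 0 3 0; -5 0 3 0; -5 0 3 0")

```text
time: 4.1
ee_pos: [0.4079, 0.2817, 0.2498]
ee_rot: [-1.571, 0.004, -0.005]
contact_force: [0.2, -0.1, -0.5]
width: 0.0929
```

Run:
```python
from h import *
view('w5')
```

```text
w5 4.1 [0.4079 0.2817 0.2498]
```

View pics/w5b.png

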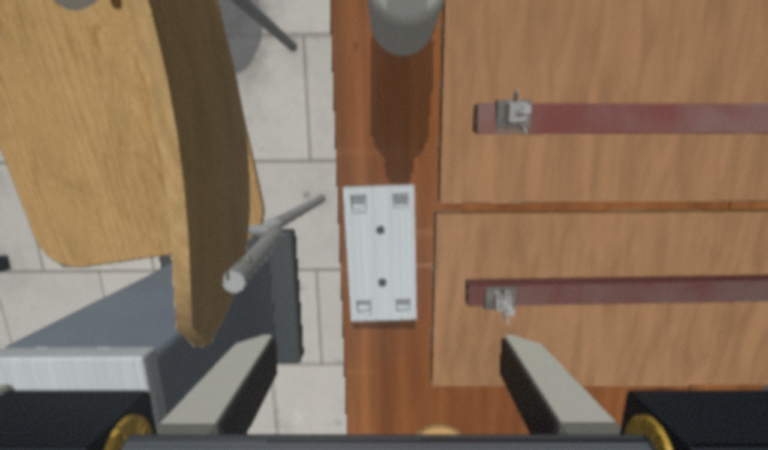

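Pads in w4 are at (316,260) and (453,257) at 1.5x. The short dock in w5 is at (381,253). A chair back and a tube are near the short dock, so I'll triangulate those and the tray too.

```bash
cat >> h.py <<'E'
def tri(c1,T1,p1,c2,T2,p2):
    o1,d1=ray(c1,T1,*p1);o2,d2=ray(c2,T2,*p2)
    x=np.linalg.lstsq(np.c_[d1,-d2],o2-o1,rcond=None)[0]
    a,b=o1+x[0]*d1,o2+x[1]*d2; return (a+b)/2,np.linalg.norm(a-b)
E
python3 - <<'E'
from h import *
ct,Tt=Tst('top')
w={n:load(n) for n in ('w1','w2','w3','w4','w5')}
im,(ci,T)=w['w4']; 
for c in ((316/1.5,260/1.5),(453/1.5,257/1.5)):
    e,k=edgecircle(im,c,18,30,-1); print('pad',np.round(e[0],1),np.round(e[1],1),k,plane(ci,T,*e[0],.01).round(4))
    h=e[0]; 
def t(n,a,pa,b,pb,sa=1.5,sb=1.5):
    A=w[a][1] if a in w else (ct,Tt); B=w[b][1] if b in w else (ct,Tt)
    q,g=tri(A[0],A[1],(pa[0]/sa,pa[1]/sa),B[0],B[1],(pb[0]/sb,pb[1]/sb)); print(n,q.round(3),'gap',g.round(4))
t('tube','w4',(168,78),'w5',(232,280))
t('chair end','w5',(205,342),'top',(229,279),1.5,1)
t('thick tip','w4',(313,267),'w2',(212,44)); t('thin tip','w4',(456,262),'w2',(381,41))
t('tray corner','w4',(550,221),'top',(280,136),1.5,1)
t('bar end','w4',(579,335),'w2',(522,100))
t('tray plier tip','w2',(480,225),'w3',(480,128))
im5,(c5,T5)=w['w5']
for n,im,c,TT,near in (('w5',im5,c5,T5,(254,169)),('top',cv2.imread('pics/top0.png'),ct,Tt,(206,229)),('topL',cv2.imread('pics/top0.png'),ct,Tt,(350,223))):
    try:
        c4=dockcorners(im,near=near); q=np.array([plane(c,TT,*x,.016)[:2] for x in c4]); print(n,c4.round(1).tolist(),q.mean(0).round(4),[np.linalg.norm(q[i]-q[i-1]).round(4) for i in range(4)],q.round(4).tolist())
    except Exception as ex: print(n,ex)
c4=dockcorners(w['w3'][0],near=(131,110)); q=np.array([plane(w['w3'][1][0],w['w3'][1][1],*x,.016)[:2] for x in c4]); print(q.round(4).tolist())
E
```

```text
pad [210.3 173.5] [46.7 48.7] 120 [0.4606 0.045  0.01  ]
pad [301.6 170.2] [46.9 48.9] 120 [0.5911 0.0493 0.01  ]
tube [ 0.246  0.22  -0.118] gap 0.072
chair end [0.26  0.2   0.066] gap 0.0286
thick tip [0.462 0.045 0.036] gap 0.0017
thin tip [0.592 0.047 0.028] gap 0.0001
tray corner [ 0.699  0.068 -0.056] gap 0.0141
bar end [ 0.691 -0.003  0.08 ] gap 0.0035
tray plier tip [ 0.677 -0.099  0.028] gap 0.0022
w5 [[230.3000030517578, 126.5], [273.20001220703125, 124.69999694824219], [275.70001220703125, 211.0], [235.3000030517578, 211.0]] [0.3999 0.2709] [np.float64(0.1215), np.float64(0.0578), np.float64(0.1239), np.float64(0.0591)] [[0.3691, 0.3312], [0.4269, 0.3332], [0.4314, 0.2094], [0.3723, 0.2098]]
top min() iterable argument is empty
topL min() iterable argument is empty
[[0.4069, -0.05], [0.4674, -0.0566], [0.4499, -0.2124], [0.3895, -0.2069]]
```

Run:
```python
from h import *
ct,Tt=Tst('top'); cs,Ts=Tst('side')
im=cv2.imread('pics/side0.png'); cv2.imwrite('pics/s0z.png',cv2.resize(im[120:310,140:350],None,fx=3.2,fy=3.2,interpolation=cv2.INTER_CUBIC))
_,(c5,T5)=load('w5')
for p in ((328,210),(330,225),(322,198)): print(p,tri(cs,Ts,p,ct,Tt,(220,280)),tri(cs,Ts,p,c5,T5,(205/1.5,342/1.5)))
for z in (.1,.2,.3): print(z,plane(c5,T5,205/1.5,342/1.5,z).round(3),plane(c5,T5,245/1.5,150/1.5,z).round(3),plane(ct,Tt,222,279,z).round(3))
print([ (z,plane(ct,Tt,340,134,z).round(3)[0], plane(*load('w3')[1],480/1.5,130/1.5,z).round(3)[0]) for z in (0,.03,.06,.09)])
```

```text
(328, 210) (array([0.25917287, 0.21309867, 0.06296664]), np.float64(0.020325595550679653)) (array([0.24841713, 0.20661678, 0.06372245]), np.float64(0.004626009825657479))
(330, 225) (array([0.25202644, 0.21772866, 0.01971143]), np.float64(0.023938169375902076)) (array([0.23623479, 0.19257367, 0.01776218]), np.float64(0.02313266881490007))
(322, 198) (array([0.27059575, 0.21103936, 0.09705284]), np.float64(0.0055148439090078934)) (array([0.26452991, 0.22294033, 0.10352844]), np.float64(0.00034345510734613594))
0.1 [0.263 0.221 0.1  ] [0.309 0.365 0.1  ] [0.276 0.207 0.1  ]
0.2 [0.308 0.266 0.2  ] [0.34  0.364 0.2  ] [0.288 0.195 0.2  ]
0.3 [0.354 0.311 0.3  ] [0.371 0.363 0.3  ] [0.301 0.184 0.3  ]
[(0, np.float64(0.688), np.float64(0.682)), (0.03, np.float64(0.68), np.float64(0.676)), (0.06, np.float64(0.671), np.float64(0.67)), (0.09, np.float64(0.662), np.float64(0.664))]
```

View pics/s0z.png

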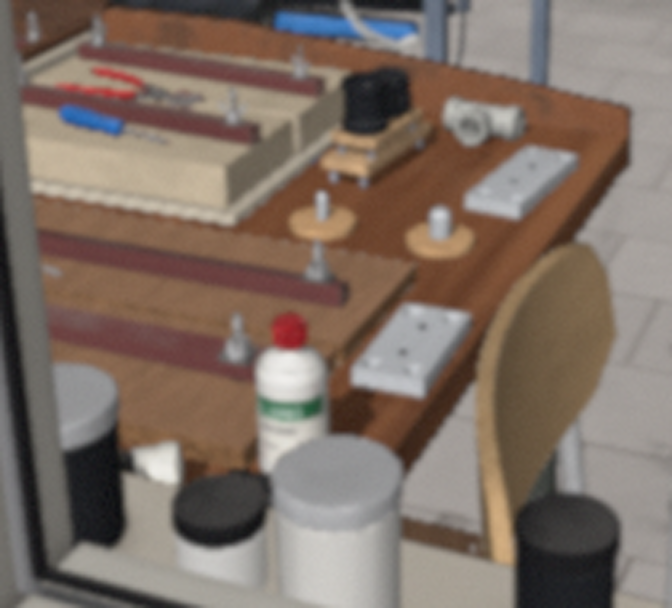

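Obstacles check out: chair back top z≈0.1 at x≲0.3, tray wall at x≈0.67. I'll use a partly open gripper. Now to the coupling.

step_arm(targets="1.8 0 -3.6 0.02; 3.6 0 -7.2 0.04; 5.4 0 -10.8 0.06; 7.2 0 -14.4 0.07; 9 0 -18 0.083", gripper=0.78)

```text
time: 4.57
ee_pos: [0.4971, 0.0988, 0.2497]
ee_rot: [-1.57, 0.071, -0.071]
contact_force: [0.3, 0.3, -0.1]
width: 0.0728
```

Run:
```python
from h import *
go(.608,-.105,.17,-.083)
```

```text
t=4.57 pos [0.4971 0.0988 0.2497] yaw -0.0905 downtilt [ 4.e-04 -2.e-04 -1.e+00] F [ 0.3  0.3 -0.1] w 0.0728
SHIFT cm [ 12.88   7.98 -19.29] norm 24.5 TURN -0.008 rows>=6
```

step_arm(targets="2.4 1 -3.3 0; 4.8 2 -6.6 0; 7 3 -9.9 0; 9 3.5 -13 0; 11 4 -16 0")

```text
time: 4.98
ee_pos: [0.5919, -0.0711, 0.2085]
ee_rot: [-1.57, 0.072, -0.071]
contact_force: [0.7, -0.1, 0.2]
width: 0.0725
```

step_arm(targets="0.8 1.5 -1.5 0; 1.9 3 -3.3 0; 1.9 4 -3.3 0; 1.9 4 -3.3 0; 1.9 4 -3.3 0")

```text
time: 5.4
ee_pos: [0.6067, -0.1021, 0.1686]
ee_rot: [-1.569, 0.072, -0.069]
contact_force: [-0.2, 0.8, 0.5]
width: 0.0726
```

Run:
```python
from h import *
go(.608,-.105,.067,-.083)
view('w6')
```

```text
t=5.40 pos [ 0.6067 -0.1021  0.1686] yaw -0.0897 downtilt [-2.2e-03  8.0e-04 -1.0e+00] F [-0.2  0.8  0.5] w 0.0726
SHIFT cm [ 0.18 10.16 -0.29] norm 10.2 TURN -0.007 rows>=3
w6 5.4 [ 0.6067 -0.1021  0.1686]
```

View pics/w6b.png

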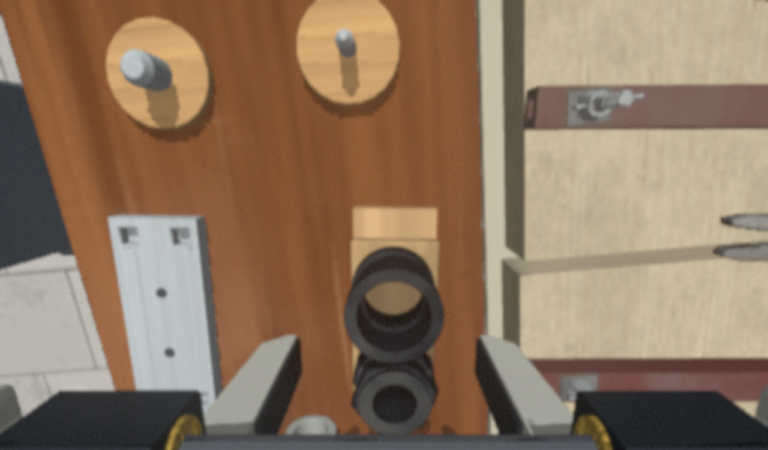

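Run:
```python
from h import *
im,(ci,T)=load('w6'); e,k=edgecircle(im,(263,209),24,40,1); print(e,k,plane(ci,T,*e[0],.116))
cv2.imwrite('pics/z.png',cv2.resize(im[150:300,210:310],None,fx=4,fy=4))
```

```text
((262.0207214355469, 207.54495239257812), (65.20573425292969, 79.39122772216797), 179.72120666503906) 63 [ 0.60806097 -0.10216612  0.116     ]
```

View pics/z.png

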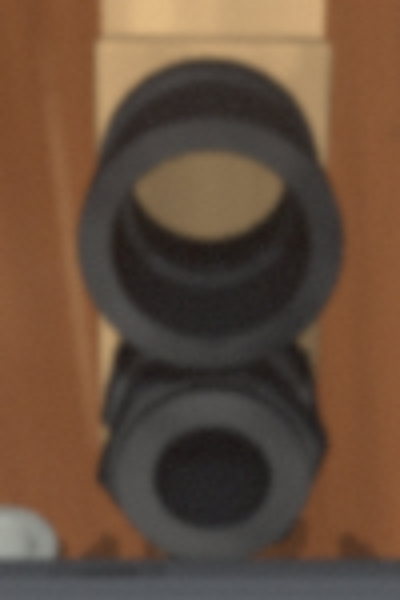

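Coupling's top ring is centred at (262.6,210.3) px, i.e. (0.608,-0.105), agreeing with the earlier view. Descending and gripping.

step_arm(targets="0.1 2.5 -0.25 0; 0.15 5 -0.25 0; 0.15 7.5 -0.25 0; 0.15 9.5 -0.25 0; 0.15 10.1 -0.25 0")

```text
time: 5.87
ee_pos: [0.607, -0.1027, 0.0662]
ee_rot: [-1.569, 0.071, -0.066]
contact_force: [-0.5, -0.8, -0.1]
width: 0.0724
```

step_arm(targets="0 0 0 0; 0 0 0 0; 0 0 0 0; 0 0 0 0; 0 0 0 0", gripper=0, squeeze=25)

```text
time: 6.28
ee_pos: [0.6103, -0.1042, 0.071]
ee_rot: [-1.57, 0.066, -0.072]
contact_force: [-1.1, 1.2, 6.5]
width: 0.0534
```

Run:
```python
from h import *
go(.608,-.105,.067,-.083)
```

```text
t=6.28 pos [ 0.6103 -0.1042  0.071 ] yaw -0.0879 downtilt [ 3.4e-03 -6.0e-04 -1.0e+00] F [-1.1  1.2  6.5] w 0.0534
SHIFT cm [-0.22  0.4  -0.1 ] norm 0.5 TURN -0.005 rows>=1
```

step_arm(targets="0 -0.5 0 0; 0 -2.5 0 0; 0 -5 0 0; 0 -7 0 0; 0 -8 0 0")

```text
time: 6.7
ee_pos: [0.6102, -0.1045, 0.1524]
ee_rot: [-1.571, 0.066, -0.072]
contact_force: [0.2, -0.1, -1.0]
width: 0.0531
```

Run:
```python
from h import *
go(.4606,.045,.15,-.09)
view('w7')
```

```text
t=6.70 pos [ 0.6102 -0.1045  0.1524] yaw -0.0881 downtilt [ 0.0042 -0.0011 -1.    ] F [ 0.2 -0.1 -1. ] w 0.0531
SHIFT cm [-16.22   0.16  13.58] norm 21.2 TURN 0.002 rows>=6
w7 6.7 [ 0.6102 -0.1045  0.1524]
```

View pics/w7b.png

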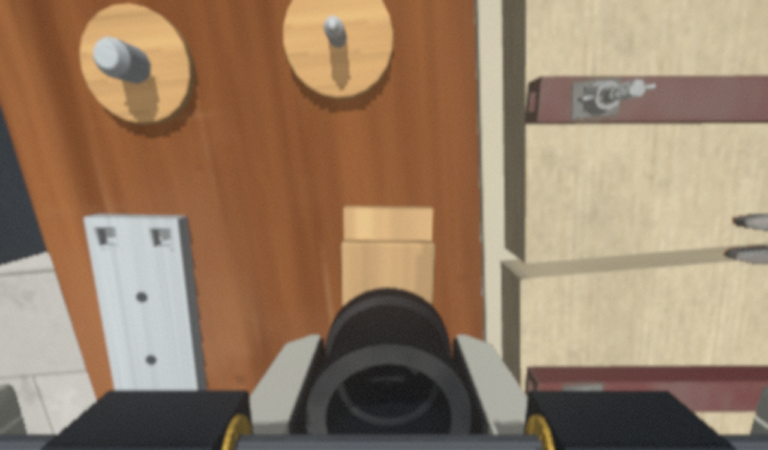

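Coupling is held: (390,400) in 1.5x pixels, between the fingers and upright. Moving it over the thick dowel.

step_arm(targets="-2.6 0 2.2 0; -5.2 0 4.4 0; -7.8 0 6.6 0; -10.4 0 8.8 0; -13 0 11 0")

```text
time: 7.17
ee_pos: [0.487, 0.0178, 0.1472]
ee_rot: [-1.57, 0.071, -0.068]
contact_force: [-0.3, 0.4, -0.3]
width: 0.0535
```

step_arm(targets="-1.6 0.5 1.3 0; -3.2 2 2.6 0; -3.2 3 2.6 0; -3.2 4 2.6 0; -3.2 4 2.6 0")

```text
time: 7.58
ee_pos: [0.4579, 0.0453, 0.1059]
ee_rot: [-1.57, 0.072, -0.066]
contact_force: [-0.5, -0.3, -1.2]
width: 0.0529
```

Run:
```python
from h import *
go(.4606,.045,.027,-.09)
s,im=snap('side','s1'); cv2.imwrite('pics/s1z.png',cv2.resize(im[150:260,200:320],None,fx=5,fy=5,interpolation=cv2.INTER_CUBIC))
```

```text
t=7.58 pos [0.4579 0.0453 0.1059] yaw -0.0877 downtilt [-3.7e-03 -3.0e-04 -1.0e+00] F [-0.5 -0.3 -1.2] w 0.0529
SHIFT cm [ 0.3   7.88 -0.01] norm 7.9 TURN 0.002 rows>=2
```

View pics/s1z.png

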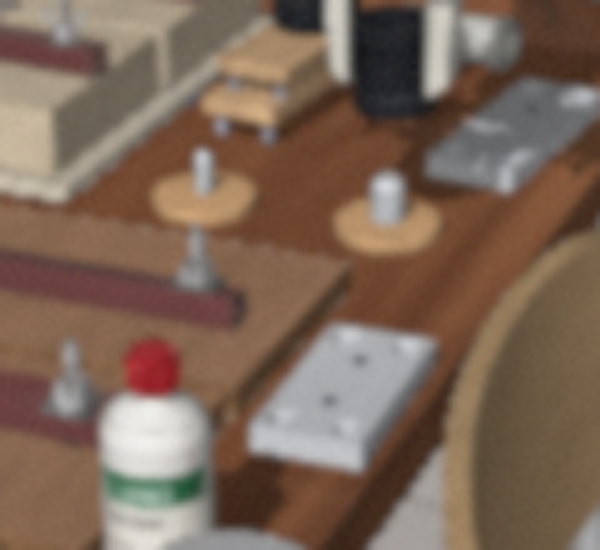

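Side view: coupling hangs directly above the thick dowel (both near column 388). Lowering.

step_arm(targets="0.25 2 0 0; 0.25 3.5 0 0; 0.25 5 0 0; 0.25 6 0 0; 0.25 6.8 0 0")

```text
time: 8.05
ee_pos: [0.4621, 0.0448, 0.0399]
ee_rot: [-1.57, 0.07, -0.069]
contact_force: [-0.3, -0.1, -1.0]
width: 0.0534
```

step_arm(targets="0 0.3 0 0; 0 0.6 0 0; 0 0.9 0 0; 0 0.9 0 0; 0 0.9 0 0")

```text
time: 8.47
ee_pos: [0.4622, 0.0454, 0.0321]
ee_rot: [-1.57, 0.069, -0.07]
contact_force: [-0.3, 0.3, -0.9]
width: 0.053
```

Run:
```python
from h import *
go(.4606,.045,.025,-.09)
s,im=snap('side','s2'); cv2.imwrite('pics/s2z.png',cv2.resize(im[150:260,200:320],None,fx=5,fy=5,interpolation=cv2.INTER_CUBIC))
```

```text
t=8.47 pos [0.4622 0.0454 0.0321] yaw -0.0879 downtilt [ 7.e-04 -0.e+00 -1.e+00] F [-0.3  0.3 -0.9] w 0.0530
SHIFT cm [-0.16  0.71 -0.06] norm 0.7 TURN 0.002 rows>=1
```

View pics/s2z.png

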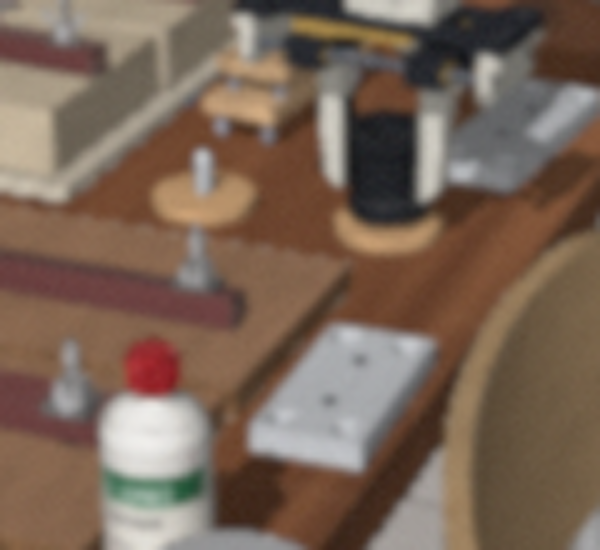

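Coupling has passed over the dowel with no contact. Going on to the pad.

step_arm(targets="-0.1 0.2 0 0; -0.1 0.4 0 0; -0.1 0.5 0 0; -0.1 0.6 0 0; -0.1 0.7 0 0")

```text
time: 8.93
ee_pos: [0.4608, 0.0456, 0.0257]
ee_rot: [-1.57, 0.069, -0.069]
contact_force: [-11.8, -0.3, 23.2]
width: 0.053
```

step_arm(targets="0 0.1 0 0; 0 0.2 0 0; 0 0.2 0 0; 0 0.2 0 0; 0 0.2 0 0")

```text
time: 9.35
ee_pos: [0.4607, 0.0456, 0.0251]
ee_rot: [-1.57, 0.07, -0.068]
contact_force: [-16.9, 0.3, 31.1]
width: 0.0531
```

step_arm(targets="0 -0.2 0 0; 0 -0.2 0 0; 0 -0.2 0 0; 0 -0.2 0 0; 0 -0.2 0 0", gripper=0.78)

```text
time: 9.77
ee_pos: [0.4606, 0.0455, 0.0243]
ee_rot: [-1.57, 0.07, -0.069]
contact_force: [0.5, 0.1, -0.0]
width: 0.0725
```

step_arm(targets="0 -3 0 0; 0 -7 0 0; 0 -11 0 0; 0 -13 0 0; 0 -13 0 0")

```text
time: 10.18
ee_pos: [0.4644, 0.0455, 0.1606]
ee_rot: [-1.569, 0.062, -0.077]
contact_force: [1.1, -0.4, 0.0]
width: 0.0723
```

Run:
```python
from h import *
s,im=view('w8')
go(.603,-.161,.16,-.088)
s,im=snap('side','s3'); cv2.imwrite('pics/s3z.png',cv2.resize(im[130:240,200:320],None,fx=5,fy=5,interpolation=cv2.INTER_CUBIC))
```

```text
w8 10.1833 [0.4644 0.0455 0.1606]
t=10.23 pos [0.463  0.0455 0.1576] yaw -0.0880 downtilt [ 0.0058 -0.     -1.    ] F [ 1.  -0.2 -1.3] w 0.0726
SHIFT cm [ 15.76  -0.16 -19.34] norm 25.0 TURN 0.000 rows>=6
```

View pics/s3z.png

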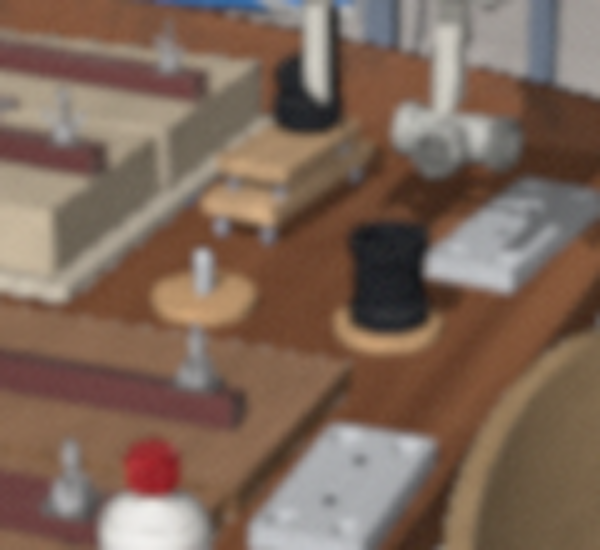

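View pics/w8b.png

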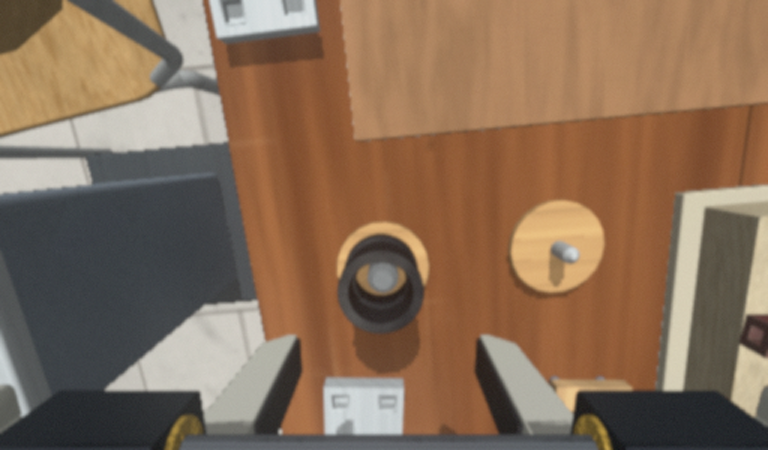

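Coupling is standing on the thick pad with the dowel visible in its bore at (381,275). Now the union.

step_arm(targets="2.6 0 -3.2 0; 5.2 0 -6.4 0; 7.8 0 -9.6 0; 10.4 0 -12.8 0; 13 0 -16 0")

```text
time: 10.7
ee_pos: [0.5756, -0.1266, 0.1515]
ee_rot: [-1.569, 0.072, -0.066]
contact_force: [0.9, -0.5, 0.1]
width: 0.0729
```

step_arm(targets="1.4 0 -1.6 0; 2.7 0 -3.3 0; 2.7 0 -3.3 0; 2.7 0 -3.3 0; 2.7 0 -3.3 0")

```text
time: 11.12
ee_pos: [0.5989, -0.1596, 0.1524]
ee_rot: [-1.568, 0.072, -0.066]
contact_force: [-0.6, 1.1, 0.6]
width: 0.0724
```

Run:
```python
from h import *
s,im=view('w9')
go(.603,-.161,.065,-.088)
cv2.imwrite('pics/z9.png',cv2.resize(im[150:300,200:320],None,fx=4,fy=4,interpolation=cv2.INTER_CUBIC))
```

```text
w9 11.1167 [ 0.5989 -0.1596  0.1524]
t=11.17 pos [ 0.5991 -0.1594  0.153 ] yaw -0.0874 downtilt [-0.0025  0.0012 -1.    ] F [-0.2  0.3  0.1] w 0.0723
SHIFT cm [ 0.43  8.8  -0.14] norm 8.8 TURN 0.001 rows>=3
```

View pics/z9.png

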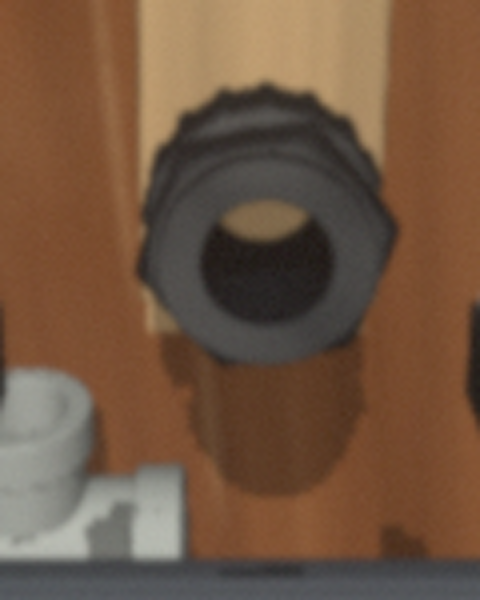

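Run:
```python
from h import *
im,(ci,T)=load('w9')
for z in (.1,.106): print(plane(ci,T,267,215.5,z).round(4))
im=cv2.imread('pics/s3.png'); cv2.imwrite('pics/s3y.png',cv2.resize(im[130:180,240:290],None,fx=10,fy=10,interpolation=cv2.INTER_CUBIC))
```

```text
[ 0.6037 -0.1667  0.1   ]
[ 0.6037 -0.1644  0.106 ]
```

View pics/s3y.png

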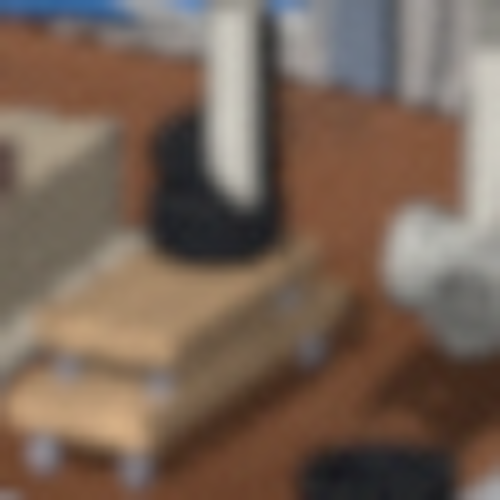

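Union's ring is in its lower half, hole centre (267,215.5) px → (0.604,-0.164). Descending low onto it.

step_arm(targets="0.4 2.5 -0.3 0; 0.45 5 -0.35 0; 0.45 7.2 -0.35 0; 0.45 8.6 -0.35 0; 0.45 9.1 -0.35 0")

```text
time: 11.58
ee_pos: [0.6021, -0.1627, 0.0604]
ee_rot: [-1.568, 0.072, -0.065]
contact_force: [0.5, 1.3, -0.3]
width: 0.0726
```

step_arm(targets="0 0 0 0; 0 0 0 0; 0 0 0 0; 0 0 0 0; 0 0 0 0", gripper=0)

```text
time: 12.0
ee_pos: [0.6056, -0.1648, 0.0655]
ee_rot: [-1.57, 0.067, -0.071]
contact_force: [-0.2, 0.6, 4.5]
width: 0.0531
```

Run:
```python
from h import *
go(.603,-.163,.06,-.088)
```

```text
t=12.00 pos [ 0.6056 -0.1648  0.0655] yaw -0.0880 downtilt [ 2.7e-03 -9.0e-04 -1.0e+00] F [-0.2  0.6  4.5] w 0.0531
SHIFT cm [-0.27  0.55  0.15] norm 0.6 TURN 0.000 rows>=1
```

step_arm(targets="0 -0.5 0 0; 0 -2.5 0 0; 0 -5 0 0; 0 -7 0 0; 0 -8 0 0")

```text
time: 12.42
ee_pos: [0.6058, -0.165, 0.1473]
ee_rot: [-1.571, 0.066, -0.072]
contact_force: [0.8, -0.8, -1.6]
width: 0.0535
```

Run:
```python
from h import *
s,im=view('w10')
go(.5912,.049,.145,-.088)
```

```text
w10 12.4167 [ 0.6058 -0.165   0.1473]
t=12.47 pos [ 0.6065 -0.1652  0.1486] yaw -0.0880 downtilt [ 0.0058 -0.0021 -1.    ] F [ 1.7 -0.5  1. ] w 0.0538
SHIFT cm [-3.41  0.3  21.2 ] norm 21.5 TURN -0.000 rows>=6
```

View pics/w10b.png

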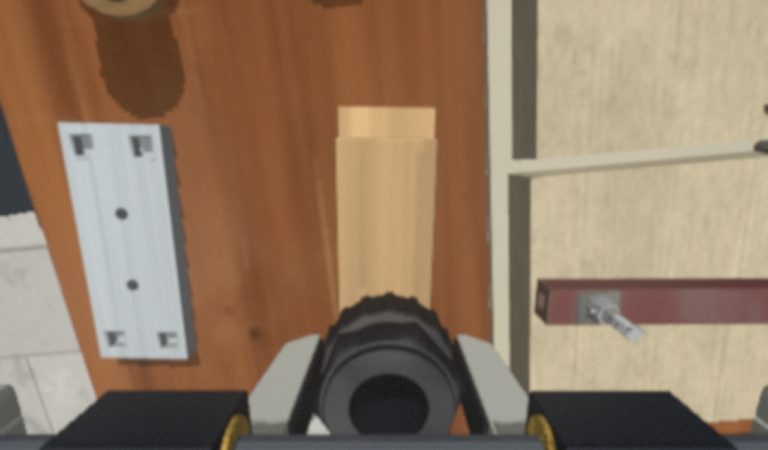

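Union held, bore centred within ~1 mm of the TCP. Moving over the thin dowel.

step_arm(targets="-0.6 0 3.8 0; -1.2 0 7.6 0; -1.8 0 11.4 0; -2.4 0 15.2 0; -3 0 19 0")

```text
time: 12.88
ee_pos: [0.5902, 0.029, 0.1424]
ee_rot: [-1.57, 0.071, -0.068]
contact_force: [-0.3, -0.8, -0.8]
width: 0.0538
```

step_arm(targets="-0.4 0.5 2.2 0; -0.4 2 2.2 0; -0.4 3.5 2.2 0; -0.4 4.5 2.2 0; -0.4 4.5 2.2 0")

```text
time: 13.3
ee_pos: [0.5866, 0.0498, 0.0947]
ee_rot: [-1.57, 0.074, -0.064]
contact_force: [-0.8, 0.1, -2.3]
width: 0.0537
```

Run:
```python
from h import *
go(.5912,.049,.0195,-.088)
s,im=snap('side','s4'); cv2.imwrite('pics/s4z.png',cv2.resize(im[130:240,200:320],None,fx=5,fy=5,interpolation=cv2.INTER_CUBIC))
```

```text
t=13.30 pos [0.5866 0.0498 0.0947] yaw -0.0878 downtilt [-6.e-03 -1.e-04 -1.e+00] F [-0.8  0.1 -2.3] w 0.0537
SHIFT cm [ 0.51  7.52 -0.03] norm 7.5 TURN 0.000 rows>=2
```

View pics/s4z.png

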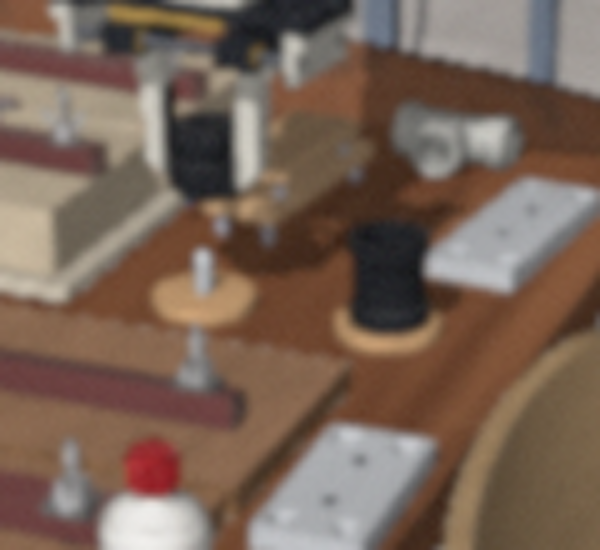

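step_arm(targets="0 1 0 0; 0 2 0 0; 0 2.5 0 0; 0 2.5 0 0; 0 2.5 0 0")

```text
time: 13.77
ee_pos: [0.5888, 0.0496, 0.0731]
ee_rot: [-1.57, 0.07, -0.069]
contact_force: [0.5, -0.6, -1.1]
width: 0.0537
```

step_arm(targets="0 0 0 0; 0 0 0 0; 0 0 0 0; 0 0 0 0; 0 0 0 0")

```text
time: 14.18
ee_pos: [0.5894, 0.0498, 0.074]
ee_rot: [-1.57, 0.069, -0.07]
contact_force: [0.3, -0.0, -1.4]
width: 0.0536
```

Run:
```python
from h import *
go(.5912,.049,.0195,-.088)
```

```text
t=14.18 pos [0.5894 0.0498 0.074 ] yaw -0.0880 downtilt [ 5.e-04 -0.e+00 -1.e+00] F [ 0.3 -0.  -1.4] w 0.0536
SHIFT cm [ 0.18  5.45 -0.06] norm 5.4 TURN 0.000 rows>=2
```

step_arm(targets="0.2 1 0 0; 0.2 2 0 0; 0.2 3 0 0; 0.2 3.8 0 0; 0.2 4.4 0 0")

```text
time: 14.6
ee_pos: [0.5899, 0.0496, 0.0273]
ee_rot: [-1.57, 0.071, -0.067]
contact_force: [-0.4, -0.7, -1.5]
width: 0.0535
```

step_arm(targets="0 0.3 0 0; 0 0.5 0 0; 0 0.7 0 0; 0 0.8 0 0; 0 0.9 0 0")

```text
time: 15.02
ee_pos: [0.5916, 0.0496, 0.021]
ee_rot: [-1.57, 0.068, -0.07]
contact_force: [0.2, -0.2, -1.6]
width: 0.0534
```

Run:
```python
from h import *
go(.5912,.049,.0195,-.088)
```

```text
t=15.02 pos [0.5916 0.0496 0.021 ] yaw -0.0880 downtilt [ 8.e-04  0.e+00 -1.e+00] F [ 0.2 -0.2 -1.6] w 0.0534
SHIFT cm [-0.03  0.15 -0.06] norm 0.2 TURN 0.000 rows>=1
```

step_arm(targets="0 0.1 0 0; 0 0.2 0 0; 0 0.2 0 0; 0 0.2 0 0; 0 0.2 0 0")

```text
time: 15.43
ee_pos: [0.5916, 0.0496, 0.0202]
ee_rot: [-1.57, 0.068, -0.07]
contact_force: [-5.5, 0.5, 9.3]
width: 0.0534
```

step_arm(targets="0 0 0 0; 0 0 0 0; 0 0 0 0; 0 0 0 0; 0 0 0 0", gripper=0.78)

```text
time: 15.85
ee_pos: [0.5912, 0.0496, 0.0186]
ee_rot: [-1.57, 0.069, -0.069]
contact_force: [-0.0, 0.3, 0.0]
width: 0.0721
```

step_arm(targets="0 -2 0 0; 0 -5 0 0; 0 -9 0 0; 0 -11 0 0; 0 -12 0 0")

```text
time: 16.27
ee_pos: [0.5936, 0.0496, 0.1432]
ee_rot: [-1.569, 0.064, -0.074]
contact_force: [0.5, -0.5, 0.2]
width: 0.0725
```

Run:
```python
from h import *
s,im=view('w11')
go(.61,-.11,.25,-.088)
s,im=snap('side','s5'); cv2.imwrite('pics/s5z.png',cv2.resize(im[130:240,200:320],None,fx=5,fy=5,interpolation=cv2.INTER_CUBIC))
```

```text
w11 16.2667 [0.5936 0.0496 0.1432]
t=16.32 pos [0.5937 0.0496 0.1434] yaw -0.0880 downtilt [ 0.0066 -0.     -1.    ] F [1.5 0.2 3. ] w 0.0728
SHIFT cm [  3.1  -10.65 -15.75] norm 19.3 TURN 0.000 rows>=5
```

View pics/s5z.png

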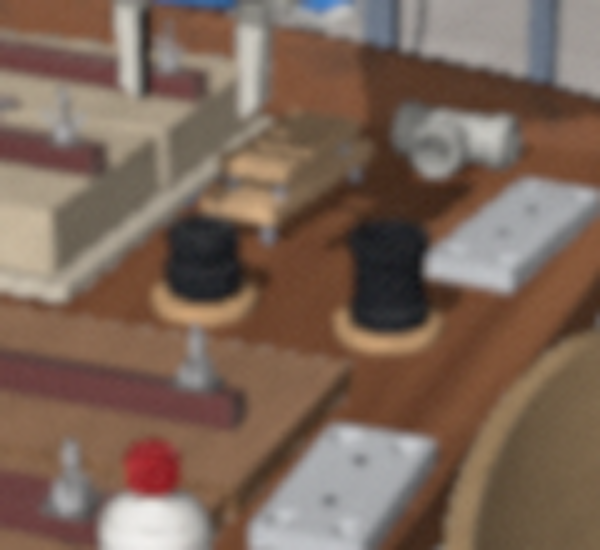

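View pics/w11b.png

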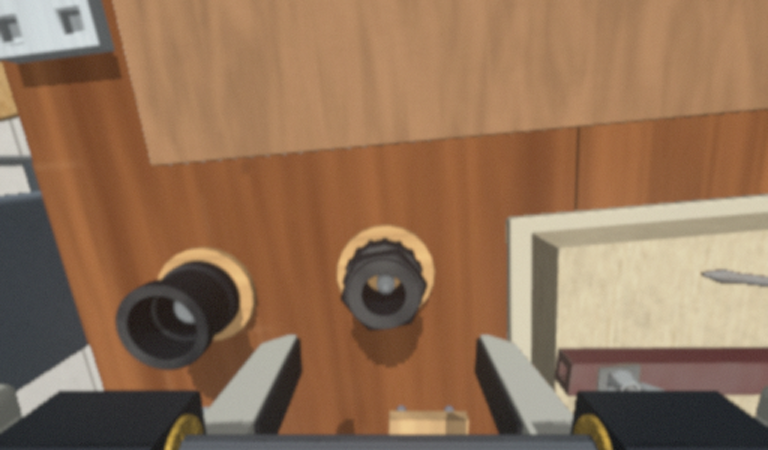

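Both fittings are seated. Next, a view of the short pallet.

step_arm(targets="0.5 -1.5 -3 0; 1 -3 -6.5 0; 1.6 -5 -10 0; 2.2 -7 -13 0; 2.6 -7.7 -15.8 0")

```text
time: 16.78
ee_pos: [0.6034, -0.112, 0.2159]
ee_rot: [-1.57, 0.069, -0.069]
contact_force: [0.4, 0.1, 0.8]
width: 0.0728
```

step_arm(targets="0 0 0 0; 0 0 0 0; 0 0 0 0; 0 0 0 0; 0 0 0 0")

```text
time: 17.2
ee_pos: [0.6026, -0.1086, 0.214]
ee_rot: [-1.569, 0.07, -0.066]
contact_force: [-0.3, 0.0, -0.2]
width: 0.0722
```

Run:
```python
from h import *
s,im=view('w12')
cv2.imwrite('pics/z12.png',cv2.resize(im[70:250,200:320],None,fx=3.3,fy=3.3,interpolation=cv2.INTER_CUBIC))
```

```text
w12 17.2 [ 0.6026 -0.1086  0.214 ]
```

View pics/z12.png

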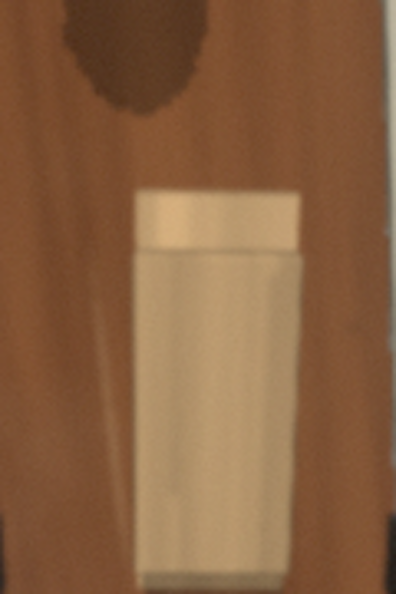

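View pics/w12b.png

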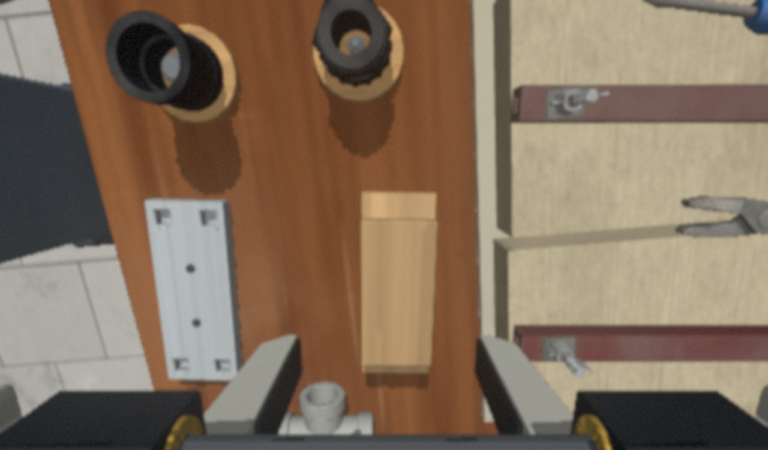

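Short-pallet corners, full pixels: (240.6,146.4), (291.5,146.4), (241.8,243.9), (287.6,243.3). The long pallet's far-end corners are (240.6,127.6) and (290.9,127.6).

Run:
```python
from h import *
im,(ci,T)=load('w12')
def rect(c,z):
    q=np.array([plane(ci,T,*x,z)[:2] for x in c]); 
    print('z',z,'ctr',q.mean(0).round(4),'len',np.linalg.norm(q[0]-q[2]).round(4),np.linalg.norm(q[1]-q[3]).round(4),'wid',np.linalg.norm(q[0]-q[1]).round(4),np.linalg.norm(q[2]-q[3]).round(4))
    d=(q[2]+q[3]-q[0]-q[1]); w=q[1]+q[3]-q[0]-q[2]; print('yaw from len',np.arctan2(d[0],-d[1]).round(4)*-1,'wid',np.arctan2(w[1],w[0]).round(4))
    return q
S=[(240.6,146.4),(291.5,146.4),(241.8,243.9),(287.6,243.3)]
for z in (.05,.056,.06): rect(S,z)
print(rect([(240.6,127.6),(290.9,127.6),(241.8,248.2),(284.8,248.2)],.032))
c=dockcorners(im,near=(128,193)); c=c[np.argsort(c[:,1])]; c=np.vstack([c[:2][np.argsort(c[:2,0])],c[2:][np.argsort(c[2:,0])]]);print(c.round(1).tolist()); rect(c,.016)
D=[(147/1.5,201/1.5),(228/1.5,200/1.5),(167/1.5,381/1.5),(237/1.5,380/1.5)]
rect(D,.016)
# sockets centres
rect([(162/1.5,216.5/1.5),(208.5/1.5,216/1.5),(180/1.5,365/1.5),(222/1.5,365/1.5)],.016)
```

```text
z 0.05 ctr [ 0.6066 -0.1372] len 0.1221 0.1212 wid 0.0576 0.0573
yaw from len 0.0931 wid -0.0785
z 0.056 ctr [ 0.6066 -0.1352] len 0.1199 0.119 wid 0.0566 0.0563
yaw from len 0.0931 wid -0.0785
z 0.06 ctr [ 0.6066 -0.1339] len 0.1184 0.1175 wid 0.0559 0.0556
yaw from len 0.0931 wid -0.0785
z 0.032 ctr [ 0.606  -0.1354] len 0.1571 0.157 wid 0.059 0.0571
yaw from len 0.1001 wid -0.0858
[[ 0.58444169 -0.05470716]
 [ 0.64317811 -0.05979299]
 [ 0.56968568 -0.21108575]
 [ 0.6265423  -0.21594275]]
[[98.80000305175781, 135.0], [147.1999969482422, 135.0], [113.69999694824219, 249.5], [157.39999389648438, 251.5]]
z 0.016 ctr [ 0.4288 -0.1314] len 0.1576 0.1606 wid 0.0599 0.0606
yaw from len 0.1102 wid -0.1107
z 0.016 ctr [ 0.429 -0.133] len 0.1659 0.1657 wid 0.0669 0.0655
yaw from len 0.1367 wid -0.0717
z 0.016 ctr [ 0.4279 -0.1314] len 0.1366 0.1369 wid 0.0388 0.0388
yaw from len 0.1136 wid -0.0804
```

Run:
```python
from h import *
for n,c,r,z in (('w8',(254,194),(20,36),.07),('w11',(256,196),(18,34),.06)):
    im,(ci,T)=load(n); e,k=edgecircle(im,c,*r,1); print(n,np.round(e[0],1),np.round(e[1],1),k,plane(ci,T,*e[0],z).round(4))
    x,y=int(e[0][0]),int(e[0][1]); o=cv2.resize(im[y-50:y+50,x-50:x+50],None,fx=4,fy=4,interpolation=cv2.INTER_CUBIC); 
    cv2.ellipse(o,((e[0][0]-x+50)*4,(e[0][1]-y+50)*4) and (((e[0][0]-x+50)*4,(e[0][1]-y+50)*4),(e[1][0]*4,e[1][1]*4),e[2]),(0,255,0),1); cv2.imwrite('pics/f'+n+'.png',o)
a=np.hstack([cv2.imread('pics/fw8.png'),cv2.imread('pics/fw11.png')]); cv2.imwrite('pics/f.png',a)
```

```text
w8 [255.5 188.1] [51.4 65.4] 72 [0.4617 0.0508 0.07  ]
w11 [255.2 190.8] [55.  58.4] 50 [0.5902 0.0546 0.06  ]
```

View pics/f.png

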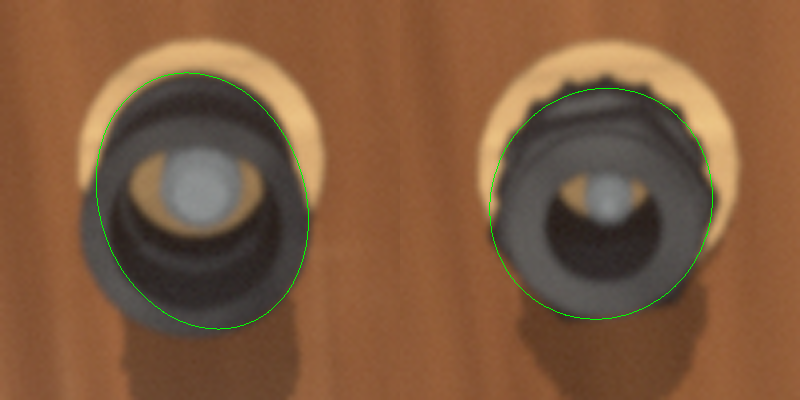

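Run:
```python
from h import *
for n,p,z in (('w8',(253.75,194.75),.07),('w11',(256,195.5),.06)):
    im,(ci,T)=load(n); print(n,plane(ci,T,*p,z).round(4))
go(.607,-.1355,.12,-.093)
```

```text
w8 [0.4595 0.0446 0.07  ]
w11 [0.5906 0.0502 0.06  ]
t=17.25 pos [ 0.6028 -0.1087  0.2145] yaw -0.0864 downtilt [-1.7e-03  6.0e-04 -1.0e+00] F [-1.  -0.2  0. ] w 0.0725
SHIFT cm [ 0.67  9.44 -2.64] norm 9.8 TURN 0.007 rows>=3
```

Camera and TCP agree within ~1.2 mm. Descending on the short pallet.

step_arm(targets="0.2 3 -0.8 0; 0.4 6 -1.6 0; 0.5 9 -2.6 0; 0.5 11 -2.6 0.005; 0.5 12 -2.6 0.005")

```text
time: 17.67
ee_pos: [0.6035, -0.1353, 0.0913]
ee_rot: [-1.568, 0.077, -0.069]
contact_force: [-0.0, 0.4, 0.4]
width: 0.073
```

step_arm(targets="0 0 0 0; 0 0 0 0; 0 0 0 0; 0 0 0 0; 0 0 0 0")

```text
time: 18.08
ee_pos: [0.6072, -0.1366, 0.0977]
ee_rot: [-1.57, 0.07, -0.075]
contact_force: [-0.3, -0.4, 0.2]
width: 0.0723
```

Run:
```python
from h import *
go(.607,-.1355,.041,-.093)
```

```text
t=18.08 pos [ 0.6072 -0.1366  0.0977] yaw -0.0926 downtilt [ 0.003 -0.001 -1.   ] F [-0.3 -0.4  0.2] w 0.0723
SHIFT cm [-0.04  5.67  0.11] norm 5.7 TURN 0.000 rows>=2
```

step_arm(targets="0 1.5 0.1 0; 0 3 0.1 0; 0 4.2 0.1 0; 0 5 0.1 0; 0 5.4 0.1 0")

```text
time: 18.5
ee_pos: [0.6053, -0.1352, 0.0404]
ee_rot: [-1.569, 0.074, -0.072]
contact_force: [-0.3, 1.0, -0.1]
width: 0.0723
```

step_arm(targets="0 0 0 0; 0 0 0 0; 0 0 0 0; 0 0 0 0; 0 0 0 0")

```text
time: 18.92
ee_pos: [0.6065, -0.1356, 0.0424]
ee_rot: [-1.57, 0.072, -0.074]
contact_force: [1.3, 0.0, -0.0]
width: 0.0727
```

Run:
```python
from h import *
go(.607,-.1355,.041,-.093)
s,im=view('w13')
```

```text
t=18.92 pos [ 0.6065 -0.1356  0.0424] yaw -0.0930 downtilt [ 1.1e-03 -3.0e-04 -1.0e+00] F [ 1.3  0.  -0. ] w 0.0727
SHIFT cm [0.05 0.14 0.02] norm 0.1 TURN -0.000 rows>=1
w13 18.9167 [ 0.6065 -0.1356  0.0424]
```

View pics/w13b.png

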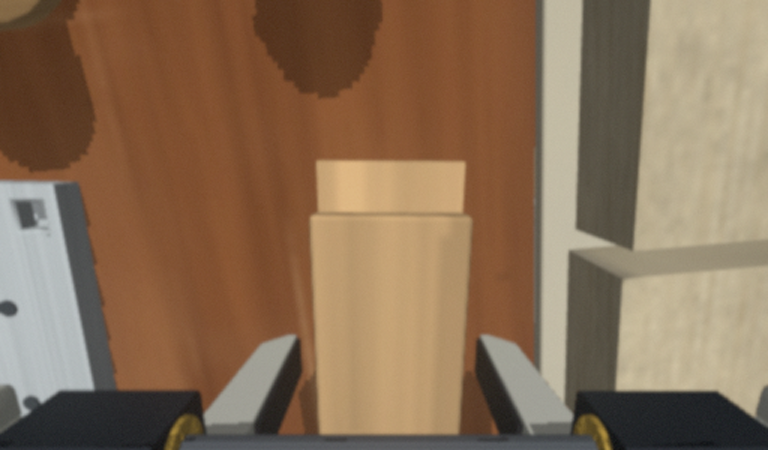

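step_arm(targets="0 0.2 0 0; 0 0.4 0 0; 0 0.4 0 0; 0 0.4 0 0; 0 0.4 0 0")

```text
time: 19.38
ee_pos: [0.6059, -0.1354, 0.0375]
ee_rot: [-1.569, 0.073, -0.073]
contact_force: [-0.4, -0.3, 0.2]
width: 0.0723
```

step_arm(targets="0 0 0 0; 0 0 0 0; 0 0 0 0; 0 0 0 0; 0 0 0 0", gripper=0, squeeze=30)

```text
time: 19.8
ee_pos: [0.6061, -0.1355, 0.0378]
ee_rot: [-1.57, 0.073, -0.073]
contact_force: [-0.2, 0.4, -0.2]
width: 0.0575
```

step_arm(targets="0 0 0 0; 0 0 0 0; 0 0 0 0; 0 0 0 0; 0 0 0 0")

```text
time: 20.22
ee_pos: [0.6061, -0.1355, 0.0378]
ee_rot: [-1.57, 0.073, -0.073]
contact_force: [0.5, -0.1, 0.2]
width: 0.0577
```

Pallet gripped (57.6 mm). Lifting straight up, slowly at first.

step_arm(targets="0 -0.4 0 0; 0 -1 0 0; 0 -1.8 0 0; 0 -3 0 0; 0 -4 0 0")

```text
time: 20.63
ee_pos: [0.6063, -0.1355, 0.0793]
ee_rot: [-1.57, 0.073, -0.074]
contact_force: [0.0, 0.0, 0.2]
width: 0.0576
```

step_arm(targets="0 -2 0 0; 0 -5 0 0; 0 -8 0 0; 0 -10 0 0; 0 -10 0 0")

```text
time: 21.05
ee_pos: [0.6094, -0.1364, 0.1856]
ee_rot: [-1.572, 0.065, -0.081]
contact_force: [0.9, -0.1, -0.8]
width: 0.0579
```

Run:
```python
from h import *
go(.41,.271,.18,.03)
s,im=view('w14')
s,im=snap('side','s6'); cv2.imwrite('pics/s6z.png',cv2.resize(im[110:220,200:320],None,fx=5,fy=5,interpolation=cv2.INTER_CUBIC))
```

```text
t=21.05 pos [ 0.6094 -0.1364  0.1856] yaw -0.0930 downtilt [ 0.0104 -0.0032 -0.9999] F [ 0.9 -0.1 -0.8] w 0.0579
SHIFT cm [-23.64   0.23  38.72] norm 45.4 TURN -0.123 rows>=11
w14 21.05 [ 0.6094 -0.1364  0.1856]
```

View pics/w14b.png

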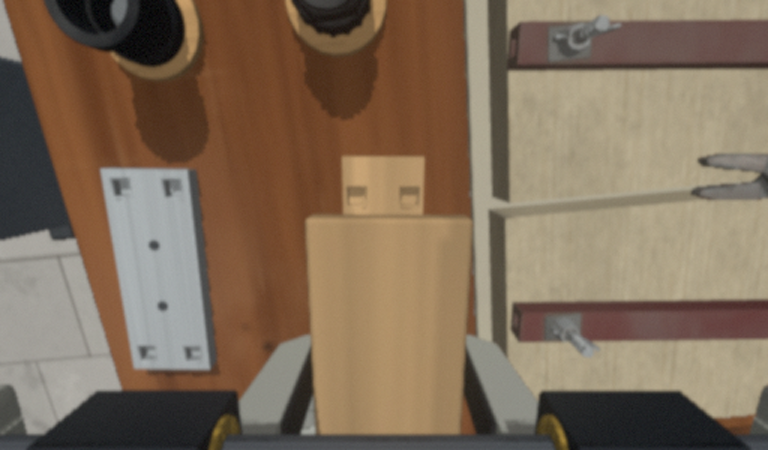

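View pics/s6z.png

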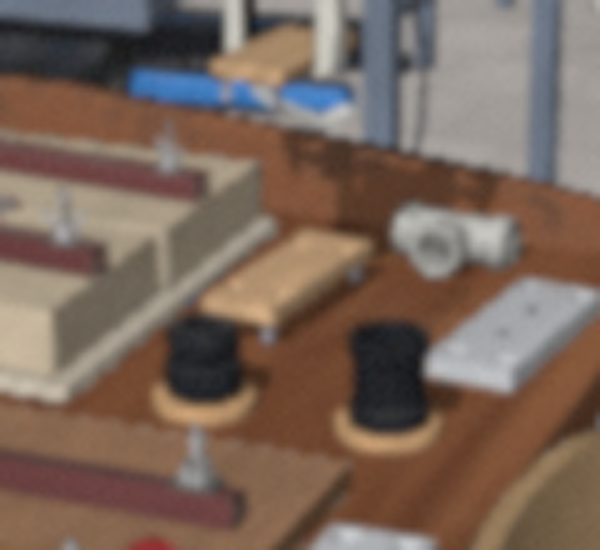

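Short pallet lifted level; the long pallet stayed put. Refining the short dock's pose from its sockets in w5.

Run:
```python
from h import *
im,_=load('w5'); cv2.imwrite('pics/z5.png',cv2.resize(im[115:222,220:290],None,fx=7,fy=7,interpolation=cv2.INTER_CUBIC)[:, :])
im,_=load('w5'); print(im.shape)
```

```text
(384, 512, 3)
```

View pics/z5.png

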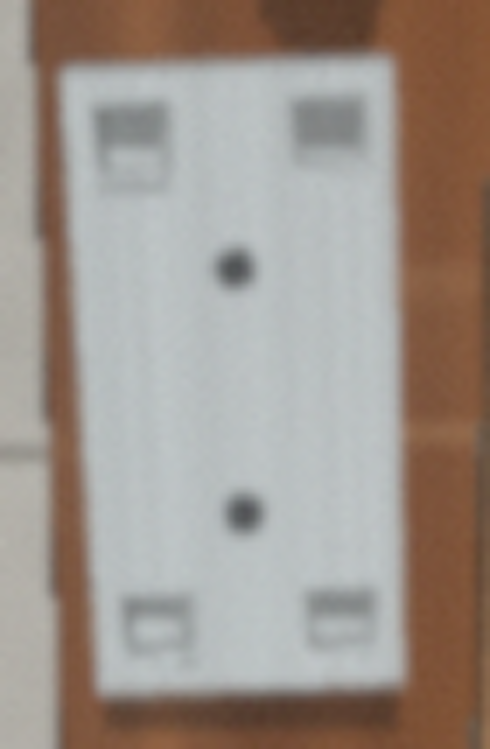

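```bash
cat >> h.py <<'E'
def rect(ci,T,c,z):
    q=np.array([plane(ci,T,*x,z)[:2] for x in c]); d=(q[2]+q[3]-q[0]-q[1]); w=q[1]+q[3]-q[0]-q[2]
    print('ctr',q.mean(0).round(4),'len',np.linalg.norm(q[0]-q[2]).round(4),np.linalg.norm(q[1]-q[3]).round(4),'wid',np.linalg.norm(q[0]-q[1]).round(4),np.linalg.norm(q[2]-q[3]).round(4),'yaw len',np.arctan2(-d[0],-d[1]).round(4)*-1,'wid',np.arctan2(w[1],w[0]).round(4))
    return q
E
python3 - <<'E'
from h import *
im,(ci,T)=load('w5')
f=lambda L:[(220+a/7,115+b/7) for a,b in L]
rect(ci,T,f([(58,66),(395,55),(97,692),(407,686)]),.016)
rect(ci,T,f([(131,144),(329,131),(158,625),(340,617)]),.016)
rect(ci,T,f([(235,269),(235,269),(244,513),(244,513)]),.016)
E
```

```text
ctr [0.4007 0.2702] len 0.1286 0.1294 wid 0.0646 0.0651 yaw len 0.0291 wid 0.0198
ctr [0.4007 0.2704] len 0.0989 0.0996 wid 0.0384 0.0378 yaw len 0.0279 wid 0.0492
ctr [0.4006 0.2693] len 0.0502 0.0502 wid 0.0 0.0 yaw len 0.0254 wid 3.1416
```

Short dock: centre (0.4007,0.2702), yaw +0.028. Its sizes match (129×65; holes 99×38). Carrying the pallet there.

step_arm(targets="-2 0 3.2 0; -4.2 0 6.6 0; -6.4 0 10.1 0; -8.6 0 13.6 0; -10.8 0 17 0")

```text
time: 21.57
ee_pos: [0.5118, 0.0452, 0.1754]
ee_rot: [-1.569, 0.076, -0.071]
contact_force: [0.8, 1.0, -1.2]
width: 0.0577
```

step_arm(targets="-2.2 0 3.5 -0.03; -4.4 0 7 -0.06; -6.6 0 10.4 -0.09; -8.8 0 13.8 -0.12; -11 0 17 -0.12")

```text
time: 21.98
ee_pos: [0.4181, 0.2245, 0.1759]
ee_rot: [-1.572, -0.021, 0.025]
contact_force: [0.8, 0.5, -1.9]
width: 0.0573
```

step_arm(targets="0 0 0 0; 0 0 0 0; 0 0 0 0; 0 0 0 0; 0 0 0 0")

```text
time: 22.4
ee_pos: [0.421, 0.222, 0.1771]
ee_rot: [-1.571, -0.019, 0.02]
contact_force: [0.5, 0.5, -1.2]
width: 0.0578
```

Run:
```python
from h import *
go(.4007,.270,.07,.028)
s,im=view('w15')
```

```text
t=22.40 pos [0.421  0.222  0.1771] yaw 0.0249 downtilt [-7.e-04 -6.e-04 -1.e+00] F [ 0.5  0.5 -1.2] w 0.0578
SHIFT cm [-1.9  10.71  4.85] norm 11.9 TURN -0.003 rows>=3
w15 22.4 [0.421  0.222  0.1771]
```

View pics/w15b.png

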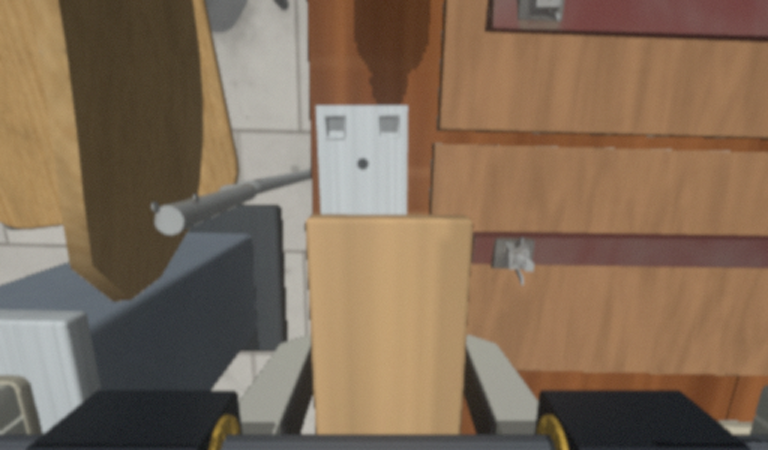

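Run:
```python
from h import *
_,(a,A)=load('w5');_,(b,B)=load('w15');
for n,p,q in (('chair end',(205,342),(122,298)),('chair edge corner R',(215,338),(135,296)),('tube',(232,280),(166,222))): print(n,tri(a,A,(p[0]/1.5,p[1]/1.5),b,B,(q[0]/1.5,q[1]/1.5)))
# dock top sockets seen from here
rect(b,B,[(336/1.5,126/1.5),(389/1.5,124/1.5),(336/1.5,126/1.5),(389/1.5,124/1.5)],.016)
print(plane(b,B,363/1.5,163.5/1.5,.016))
_,(a,A)=load('w5'); print(plane(a,A,220+235/7,115+269/7,.016))
```

```text
chair end (array([0.25498365, 0.213245  , 0.08469941]), np.float64(0.0024583504064072965))
chair edge corner R (array([0.2613747 , 0.21413862, 0.08058523]), np.float64(0.00414497202538137))
tube (array([0.26738899, 0.25451769, 0.04318091]), np.float64(0.0025212967857222413))
ctr [0.3993 0.3212] len 0.0 0.0 wid 0.0374 0.0374 yaw len -0.7854 wid 0.0601
[0.39992889 0.295066   0.016     ]
[0.40002601 0.29456633 0.016     ]
```

Chair end is at (0.26,0.21,0.085), clear. The dock is consistent within 0.5 mm. Approaching above it.

step_arm(targets="-0.6 2 1.6 0; -1.2 5 3.2 0; -1.9 8 4.8 0; -1.9 10 4.8 0; -1.9 11 4.8 -0.003")

```text
time: 22.87
ee_pos: [0.3984, 0.2695, 0.0642]
ee_rot: [-1.573, -0.02, 0.027]
contact_force: [-0.2, -0.6, -1.9]
width: 0.0578
```

step_arm(targets="0 0 0 0; 0 0 0 0; 0 0 0 0; 0 0 0 0; 0 0 0 0")

```text
time: 23.28
ee_pos: [0.4016, 0.2711, 0.0693]
ee_rot: [-1.569, -0.025, 0.021]
contact_force: [-0.8, 0.2, -0.6]
width: 0.0576
```

Run:
```python
from h import *
go(.4007,.270,.02,.028)
```

```text
t=23.28 pos [0.4016 0.2711 0.0693] yaw 0.0293 downtilt [ 0.0026  0.0014 -1.    ] F [-0.8  0.2 -0.6] w 0.0576
SHIFT cm [-0.11  4.93 -0.11] norm 4.9 TURN 0.001 rows>=2
```

step_arm(targets="0 0.8 0 0; 0 1.6 0 0; 0 2.4 0 0; 0 2.9 0 0; 0 2.9 0 0")

```text
time: 23.7
ee_pos: [0.3988, 0.2701, 0.0365]
ee_rot: [-1.572, -0.021, 0.026]
contact_force: [0.3, -0.6, -0.8]
width: 0.0576
```

step_arm(targets="0 0 0 0; 0 0 0 0; 0 0 0 0; 0 0 0 0; 0 0 0 0")

```text
time: 24.12
ee_pos: [0.4005, 0.271, 0.039]
ee_rot: [-1.57, -0.024, 0.023]
contact_force: [0.6, 0.0, -2.2]
width: 0.0579
```

Run:
```python
from h import *
go(.4007,.270,.02,.028)
s,im=view('w16')
```

```text
t=24.12 pos [0.4005 0.271  0.039 ] yaw 0.0300 downtilt [ 6.e-04  3.e-04 -1.e+00] F [ 0.6  0.  -2.2] w 0.0579
SHIFT cm [ 0.02  1.9  -0.1 ] norm 1.9 TURN 0.002 rows>=1
w16 24.1167 [0.4005 0.271  0.039 ]
```

View pics/w16b.png

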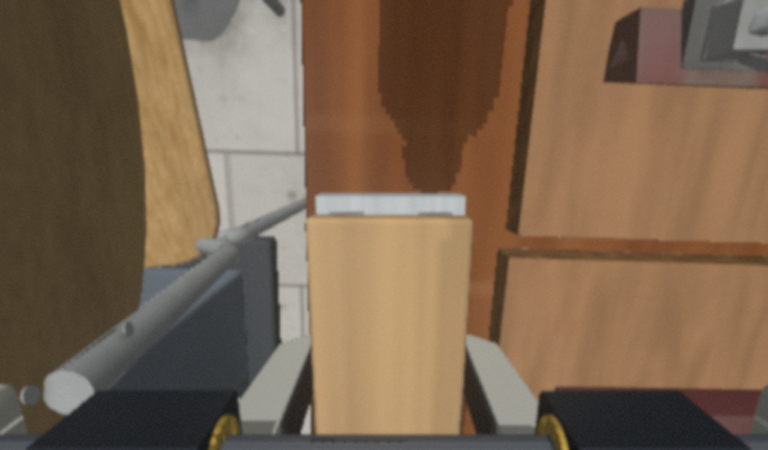

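Run:
```python
from h import *
_,(a,A)=load('w16')
print(plane(a,A,390.5/1.5,194/1.5,.016).round(4),plane(a,A,389/1.5,217.5/1.5,.057).round(4))
```

```text
[0.3985 0.3351 0.016 ] [0.3979 0.3308 0.057 ]
```

Pallet and dock ends agree within 0.5 mm. Inserting.

step_arm(targets="0.05 0.3 0 0; 0.05 0.6 0 0; 0.05 0.9 0 0; 0.05 1.2 0 0; 0.05 1.4 0 0")

```text
time: 24.58
ee_pos: [0.4004, 0.2706, 0.0239]
ee_rot: [-1.571, -0.023, 0.024]
contact_force: [-0.2, 0.5, -2.0]
width: 0.0576
```

step_arm(targets="0 0.1 0 0; 0 0.2 0 0; 0 0.3 0 0; 0 0.4 0 0; 0 0.5 0 0")

```text
time: 25.0
ee_pos: [0.4009, 0.2709, 0.0198]
ee_rot: [-1.571, -0.024, 0.023]
contact_force: [-2.1, -0.7, 7.9]
width: 0.0575
```

Pins went in without resistance, and the floor contact comes at z=0.0198, exactly as predicted. Releasing.

step_arm(targets="0 0 0 0; 0 0 0 0; 0 0 0 0; 0 0 0 0; 0 0 0 0", gripper=0.78)

```text
time: 25.42
ee_pos: [0.4008, 0.2708, 0.0197]
ee_rot: [-1.571, -0.024, 0.023]
contact_force: [0.5, 0.0, -0.4]
width: 0.0726
```

step_arm(targets="0 -2 0 0; 0 -6 0 0; 0 -10 0 0; 0 -14 0 0; 0 -17 0 0")

```text
time: 25.83
ee_pos: [0.4014, 0.2712, 0.1934]
ee_rot: [-1.569, -0.026, 0.021]
contact_force: [0.4, -0.1, 0.5]
width: 0.0724
```

step_arm(targets="0 0 0 0; 0 0 0 0; 0 0 0 0; 0 0 0 0; 0 0 0 0")

```text
time: 26.25
ee_pos: [0.3996, 0.2702, 0.1876]
ee_rot: [-1.572, -0.021, 0.026]
contact_force: [0.2, -0.3, 0.9]
width: 0.0726
```

Run:
```python
from h import *
s,im=view('w17')
go(.606,-.11,.20,-.093)
s,im=snap('side','s7'); cv2.imwrite('pics/s7z.png',cv2.resize(im[130:240,200:320],None,fx=5,fy=5,interpolation=cv2.INTER_CUBIC))
```

```text
w17 26.25 [0.3996 0.2702 0.1876]
t=26.30 pos [0.3998 0.2703 0.1878] yaw 0.0300 downtilt [-0.0029 -0.0015 -1.    ] F [-0.7 -0.5  0.1] w 0.0724
SHIFT cm [ 19.47  -1.22 -38.64] norm 43.3 TURN 0.123 rows>=11
```

View pics/s7z.png

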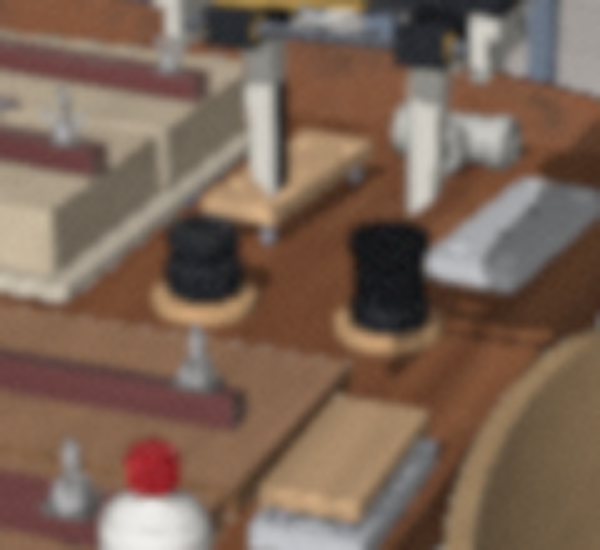

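View pics/w17b.png

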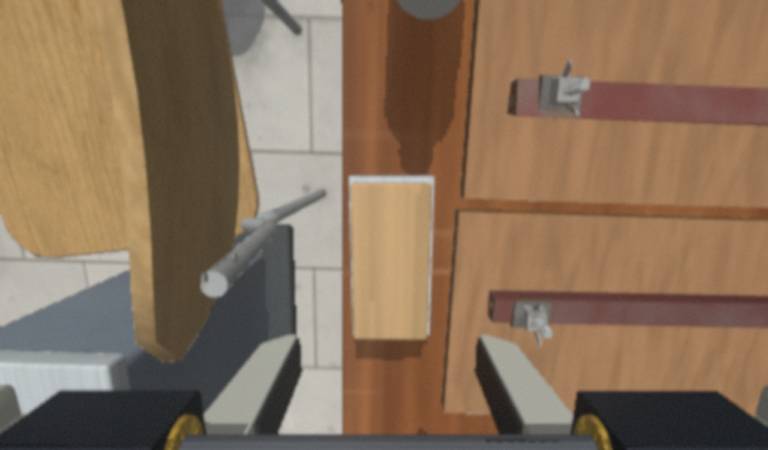

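Short pallet is home on its dock. Back to the long pallet.

step_arm(targets="1.8 0 -3.6 0; 3.6 0 -7.2 0; 5.4 0 -10.8 0; 7.2 0 -14.4 0; 9 0 -18 0")

```text
time: 26.77
ee_pos: [0.4963, 0.0919, 0.189]
ee_rot: [-1.571, -0.023, 0.025]
contact_force: [0.9, 0.1, -0.6]
width: 0.0723
```

step_arm(targets="1.8 0 -3.6 0.03; 3.6 0 -7.2 0.06; 5.4 0 -10.8 0.09; 7.2 0 -14.4 0.123; 9 0 -18 0.123")

```text
time: 27.18
ee_pos: [0.5917, -0.0856, 0.1887]
ee_rot: [-1.569, 0.076, -0.074]
contact_force: [0.7, 0.7, 0.8]
width: 0.0725
```

step_arm(targets="1 0 -2 0; 1.5 0 -2.6 0; 1.5 0 -2.6 0; 1.5 0 -2.6 0; 1.5 0 -2.6 0")

```text
time: 27.6
ee_pos: [0.6035, -0.1094, 0.1893]
ee_rot: [-1.569, 0.073, -0.071]
contact_force: [0.1, 1.2, -0.3]
width: 0.0729
```

Run:
```python
from h import *
s,im=view('w18')
go(.606,-.1354,.08,-.093)
cv2.imwrite('pics/z18.png',cv2.resize(im[70:260,200:320],None,fx=3.1,fy=3.1,interpolation=cv2.INTER_CUBIC))
```

```text
w18 27.6 [ 0.6035 -0.1094  0.1893]
t=27.65 pos [ 0.6035 -0.1093  0.1895] yaw -0.0914 downtilt [-5.e-04  5.e-04 -1.e+00] F [ 0.  -0.6 -0. ] w 0.0723
SHIFT cm [ 0.49 10.95 -2.59] norm 11.3 TURN 0.002 rows>=3
```

View pics/z18.png

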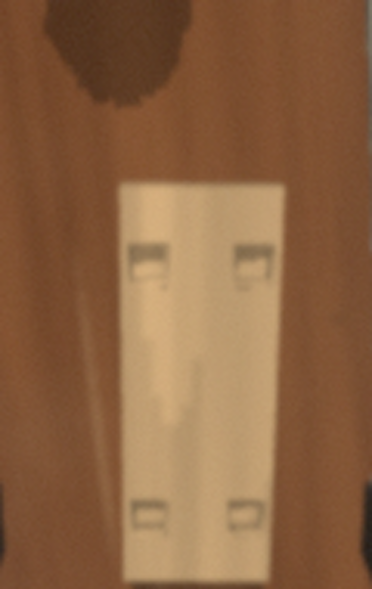

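Corners in the zoom: (119,184), (284,184), (123,580), (269,580). Sockets: (148,263), (253,264), (149,514), (245,514).

Run:
```python
from h import *
im,(ci,T)=load('w18'); f=lambda L:[(200+a/3.1,70+b/3.1) for a,b in L]
rect(ci,T,f([(119,184),(284,184),(123,580),(269,580)]),.032)
rect(ci,T,f([(148,263),(253,264),(149,514),(245,514)]),.032)
c=dockcorners(im,near=(110,193)); c=c[np.argsort(c[:,1])]; c=np.vstack([c[:2][np.argsort(c[:2,0])],c[2:][np.argsort(c[2:,0])]]); rect(ci,T,c,.016)
```

```text
ctr [ 0.6061 -0.1357] len 0.1564 0.1563 wid 0.0581 0.0586 yaw len -0.0997 wid -0.0917
ctr [ 0.6062 -0.1353] len 0.0993 0.0989 wid 0.0379 0.0377 yaw len -0.0998 wid -0.0965
ctr [ 0.4285 -0.1306] len 0.1571 0.1604 wid 0.0605 0.0611 yaw len -0.1108 wid -0.1193
```

View pics/w18b.png

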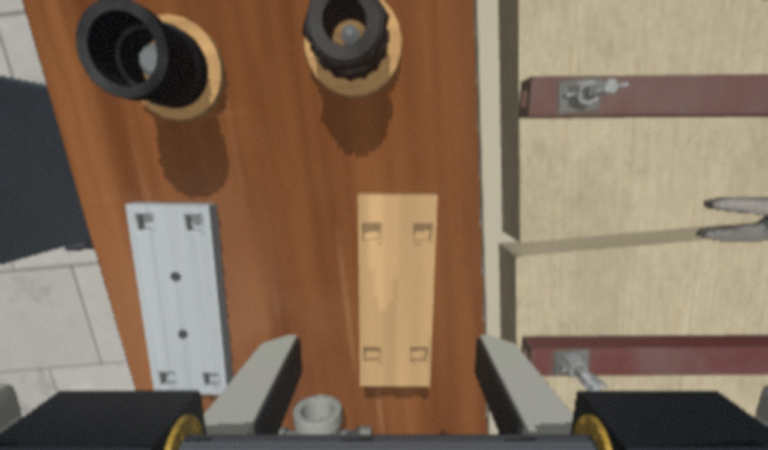

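Long pallet: centre (0.6061,-0.1356), yaw -0.099. Descending in stages.

step_arm(targets="0.1 2 -0.9 0.007; 0.2 5 -1.8 0.007; 0.3 8 -2.6 0.007; 0.3 10 -2.6 0.007; 0.3 11 -2.6 0.007")

```text
time: 28.07
ee_pos: [0.6022, -0.1353, 0.0761]
ee_rot: [-1.568, 0.081, -0.074]
contact_force: [-0.1, -0.0, 0.2]
width: 0.0723
```

step_arm(targets="0 0.8 0 0; 0 1.6 0 0; 0 2.4 0 0; 0 3 0 0; 0 3 0 0")

```text
time: 28.48
ee_pos: [0.6042, -0.1367, 0.0489]
ee_rot: [-1.569, 0.079, -0.078]
contact_force: [0.3, -0.1, -0.6]
width: 0.0726
```

step_arm(targets="0 0 0 0; 0 0 0 0; 0 0 0 0; 0 0 0 0; 0 0 0 0")

```text
time: 28.9
ee_pos: [0.6048, -0.1372, 0.0501]
ee_rot: [-1.57, 0.078, -0.079]
contact_force: [0.0, 0.5, -0.8]
width: 0.0727
```

Run:
```python
from h import *
go(.606,-.1356,.0138,-.099)
```

```text
t=28.90 pos [ 0.6048 -0.1372  0.0501] yaw -0.1001 downtilt [ 7.e-04 -2.e-04 -1.e+00] F [ 0.   0.5 -0.8] w 0.0727
SHIFT cm [0.1  3.63 0.17] norm 3.6 TURN -0.001 rows>=1
```

step_arm(targets="0.1 0.8 0.15 0; 0.1 1.6 0.15 0; 0.1 2.4 0.15 0; 0.1 3 0.15 0; 0.1 3.3 0.15 0")

```text
time: 29.32
ee_pos: [0.6044, -0.1353, 0.0145]
ee_rot: [-1.569, 0.081, -0.076]
contact_force: [0.5, 0.0, -0.7]
width: 0.0725
```

step_arm(targets="0 0.1 0 0; 0 0.2 0 0; 0 0.3 0 0; 0 0.3 0 0; 0 0.3 0 0")

```text
time: 29.73
ee_pos: [0.606, -0.1358, 0.014]
ee_rot: [-1.57, 0.078, -0.079]
contact_force: [0.1, -1.3, -0.8]
width: 0.0731
```

Run:
```python
from h import *
go(.606,-.1356,.0138,-.099)
```

```text
t=29.73 pos [ 0.606  -0.1358  0.014 ] yaw -0.1000 downtilt [ 6.e-04 -2.e-04 -1.e+00] F [ 0.1 -1.3 -0.8] w 0.0731
SHIFT cm [0.   0.02 0.02] norm 0.0 TURN -0.001 rows>=1
```

step_arm(targets="0 0 0 0; 0 0 0 0; 0 0 0 0; 0 0 0 0; 0 0 0 0", gripper=0, squeeze=30)

```text
time: 30.15
ee_pos: [0.6059, -0.1357, 0.0139]
ee_rot: [-1.57, 0.078, -0.079]
contact_force: [0.0, 0.4, 1.1]
width: 0.0574
```

step_arm(targets="0 0 0 0; 0 0 0 0; 0 -0.5 0 0; 0 -1.5 0 0; 0 -3 0 0")

```text
time: 30.57
ee_pos: [0.6041, -0.1352, 0.0426]
ee_rot: [-1.568, 0.081, -0.076]
contact_force: [-0.0, 0.4, -2.1]
width: 0.0577
```

step_arm(targets="0 -2 0 0; 0 -4 0 0; 0 -6 0 0; 0 -6 0 0; 0 -6 0 0")

```text
time: 30.98
ee_pos: [0.6069, -0.136, 0.1054]
ee_rot: [-1.57, 0.076, -0.081]
contact_force: [-0.3, 0.6, -1.9]
width: 0.0579
```

Run:
```python
from h import *
go(.4285,-.132,.10,-.110)
s,im=view('w19')
cv2.imwrite('pics/z19.png',cv2.resize(im[120:300,60:180],None,fx=3.3,fy=3.3,interpolation=cv2.INTER_CUBIC))
```

```text
t=30.98 pos [ 0.6069 -0.136   0.1054] yaw -0.1000 downtilt [ 0.0034 -0.001  -1.    ] F [-0.3  0.6 -1.9] w 0.0579
SHIFT cm [-17.79   0.48  -1.38] norm 17.9 TURN 0.010 rows>=5
w19 30.9833 [ 0.6069 -0.136   0.1054]
```

View pics/w19b.png

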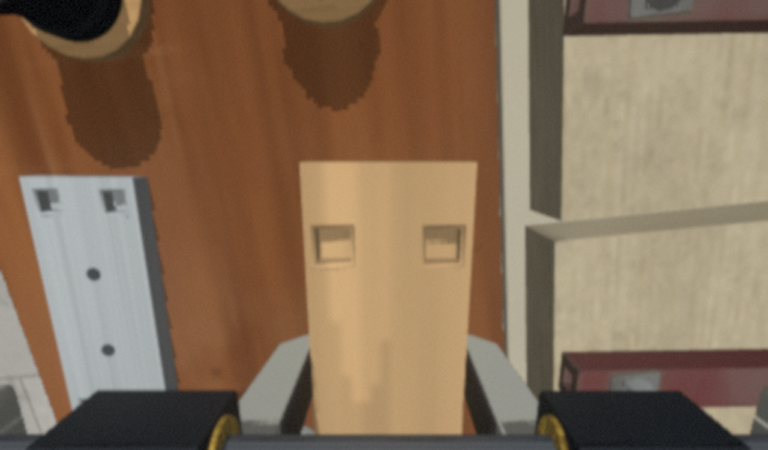

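Held level. Refining the long dock's pose from a zoom of w3, and from w12 where it's nearer the middle.

Run:
```python
from h import *
im,_=load('w3'); cv2.imwrite('pics/z3.png',cv2.resize(im[38:182,95:165],None,fx=4.1,fy=4.1,interpolation=cv2.INTER_CUBIC))
im,_=load('w12'); cv2.imwrite('pics/z12d.png',cv2.resize(im[125:261,90:165],None,fx=4.3,fy=4.3,interpolation=cv2.INTER_CUBIC))
```

```text
(no output)
```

View pics/z3.png

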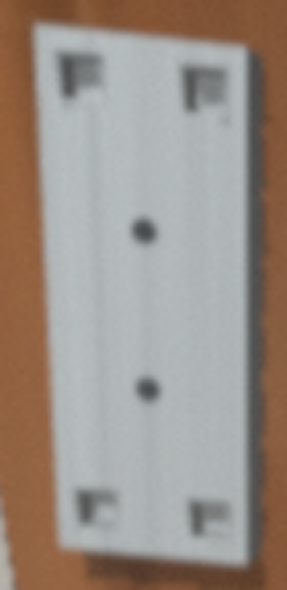

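View pics/z12d.png

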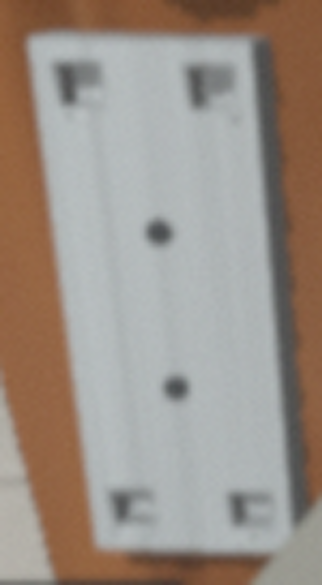

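Run:
```python
from h import *
_,(a,A)=load('w3'); f=lambda L:[(95+x/4.1,38+y/4.1) for x,y in L]
rect(a,A,f([(33,24),(248,46),(60,547),(249,564)]),.016)
rect(a,A,f([(82,76),(206,90),(98,510),(211,519)]),.016)
rect(a,A,f([(145,231),(145,231),(148,389),(148,389)]),.016)
_,(a,A)=load('w12'); f=lambda L:[(90+x/4.3,125+y/4.3) for x,y in L]
rect(a,A,f([(28,38),(253,37),(99,549),(294,552)]),.016)
rect(a,A,f([(79,86),(212,86),(133,508),(251,511)]),.016)
rect(a,A,f([(159,232),(159,232),(176,387),(176,387)]),.016)
```

```text
ctr [ 0.4284 -0.1324] len 0.164 0.164 wid 0.0651 0.0647 yaw len -0.1066 wid -0.1021
ctr [ 0.4289 -0.132 ] len 0.1365 0.1357 wid 0.0379 0.0383 yaw len -0.1089 wid -0.1017
ctr [ 0.4278 -0.1325] len 0.05 0.05 wid 0.0 0.0 yaw len -0.115 wid 0.0
ctr [ 0.4284 -0.1325] len 0.1639 0.1652 wid 0.0647 0.0633 yaw len -0.1099 wid -0.092
ctr [ 0.4284 -0.1321] len 0.1354 0.1365 wid 0.0387 0.0379 yaw len -0.1094 wid -0.0997
ctr [ 0.4276 -0.1328] len 0.0499 0.0499 wid 0.0 0.0 yaw len -0.1101 wid 0.0
```

Long dock: (0.4283,-0.1323), yaw -0.109; sizes match (164×65; sockets 136×38).

step_arm(targets="-3.5 0 -0.3 0; -7 0 -0.6 0; -10.5 0 -0.9 0; -14 0 -1.2 0; -17 0 -1.4 0.009")

```text
time: 31.45
ee_pos: [0.4315, -0.1318, 0.1009]
ee_rot: [-1.568, 0.089, -0.082]
contact_force: [-0.6, 0.1, -0.5]
width: 0.0582
```

step_arm(targets="-0.7 0.5 0 0; -0.7 1.5 0 0; -0.7 2.5 0 0; -0.7 3 0 0; -0.7 3 0 0")

```text
time: 31.87
ee_pos: [0.4276, -0.1313, 0.0713]
ee_rot: [-1.568, 0.088, -0.083]
contact_force: [1.0, -0.4, -0.4]
width: 0.0579
```

step_arm(targets="0 0 0 0; 0 0 0 0; 0 0 0 0; 0 0 0 0; 0 0 0 0")

```text
time: 32.28
ee_pos: [0.4286, -0.132, 0.074]
ee_rot: [-1.569, 0.085, -0.086]
contact_force: [-0.6, 0.1, -1.8]
width: 0.0574
```

Run:
```python
from h import *
go(.4283,-.1323,.0198,-.109)
```

```text
t=32.28 pos [ 0.4286 -0.132   0.074 ] yaw -0.1089 downtilt [ 7.e-04 -3.e-04 -1.e+00] F [-0.6  0.1 -1.8] w 0.0574
SHIFT cm [-0.03  5.42 -0.03] norm 5.4 TURN 0.000 rows>=2
```

step_arm(targets="0 0.8 0 0; 0 1.6 0 0; 0 2.4 0 0; 0 3.2 0 0; 0 3.5 0 0")

```text
time: 32.7
ee_pos: [0.4269, -0.1313, 0.0365]
ee_rot: [-1.568, 0.088, -0.084]
contact_force: [-0.6, 0.5, -1.7]
width: 0.0574
```

step_arm(targets="0 0 0 0; 0 0 0 0; 0 0 0 0; 0 0 0 0; 0 0 0 0")

```text
time: 33.12
ee_pos: [0.4285, -0.132, 0.0391]
ee_rot: [-1.569, 0.085, -0.086]
contact_force: [-0.3, -0.0, -1.6]
width: 0.0578
```

Run:
```python
from h import *
go(.4283,-.1323,.0198,-.109)
view('w20')
```

```text
t=33.12 pos [ 0.4285 -0.132   0.0391] yaw -0.1090 downtilt [ 8.e-04 -3.e-04 -1.e+00] F [-0.3 -0.  -1.6] w 0.0578
SHIFT cm [-0.02  1.93 -0.03] norm 1.9 TURN 0.000 rows>=1
w20 33.1167 [ 0.4285 -0.132   0.0391]
```

View pics/w20b.png

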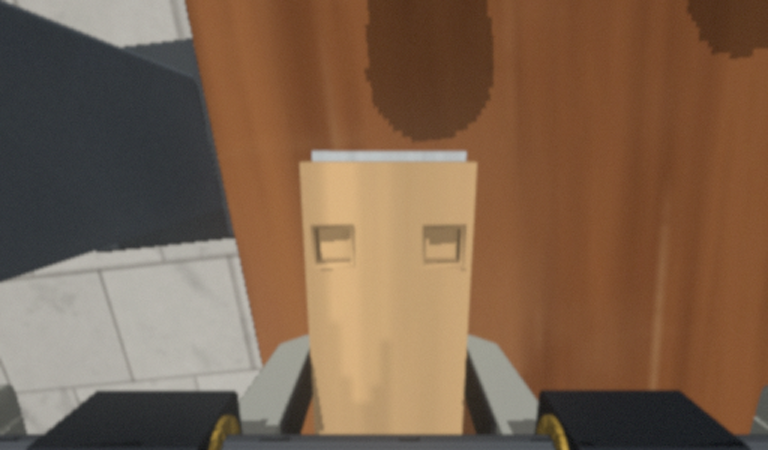

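Run:
```python
from h import *
_,(a,A)=load('w20')
p=plane(a,A,389/1.5,151/1.5,.016);q=plane(a,A,388/1.5,162.5/1.5,.0573); d=np.array([.109,.994,0]); 
print(p.round(4),q.round(4),'along',((p-q)@d).round(4),'expect .004')
```

```text
[ 0.4367 -0.051   0.016 ] [ 0.4358 -0.0547  0.0573] along 0.0038 expect .004
```

Aligned within 1 mm (3.8 against the 4 mm expected). Inserting.

step_arm(targets="0 0.3 0 0; 0 0.6 0 0; 0 0.9 0 0; 0 1.2 0 0; 0 1.4 0 0")

```text
time: 33.58
ee_pos: [0.4278, -0.1317, 0.024]
ee_rot: [-1.569, 0.086, -0.085]
contact_force: [-0.9, 0.3, -1.4]
width: 0.0577
```

step_arm(targets="0 0.1 0 0; 0 0.2 0 0; 0 0.3 0 0; 0 0.4 0 0; 0 0.5 0 0")

```text
time: 34.0
ee_pos: [0.4283, -0.1319, 0.0197]
ee_rot: [-1.569, 0.085, -0.086]
contact_force: [-2.5, 0.9, 7.5]
width: 0.0577
```

Floor contact at z=0.0197, as expected. Releasing, rising, and moving off for final views.

step_arm(targets="0 0 0 0; 0 0 0 0; 0 0 0 0; 0 0 0 0; 0 0 0 0", gripper=0.78)

```text
time: 34.42
ee_pos: [0.4283, -0.1319, 0.0197]
ee_rot: [-1.569, 0.085, -0.086]
contact_force: [0.4, -0.1, 0.8]
width: 0.0724
```

step_arm(targets="0 -2 0 0; 0 -6 0 0; 0 -10 0 0; 0 -14 0 0; 0 -17 0 0")

```text
time: 34.83
ee_pos: [0.4288, -0.1321, 0.1933]
ee_rot: [-1.57, 0.083, -0.088]
contact_force: [1.3, -0.6, -1.0]
width: 0.0728
```

step_arm(targets="1 -2 0 0; 2 -4 0 0; 3 -6 0 0; 4 -7 0 0; 4 -7 0 0")

```text
time: 35.25
ee_pos: [0.4702, -0.1368, 0.2627]
ee_rot: [-1.571, 0.082, -0.089]
contact_force: [0.9, -0.3, 0.3]
width: 0.0725
```

Run:
```python
from h import *
view('w21')
s,im=snap('side','s8'); cv2.imwrite('pics/s8z.png',cv2.resize(im[130:250,200:320],None,fx=5,fy=5,interpolation=cv2.INTER_CUBIC))
s,im=snap('top','top8'); cv2.imwrite('pics/t8z.png',cv2.resize(im[130:250,110:430],None,fx=2.5,fy=2.5,interpolation=cv2.INTER_CUBIC))
```

```text
w21 35.25 [ 0.4702 -0.1368  0.2627]
```

View pics/w21b.png

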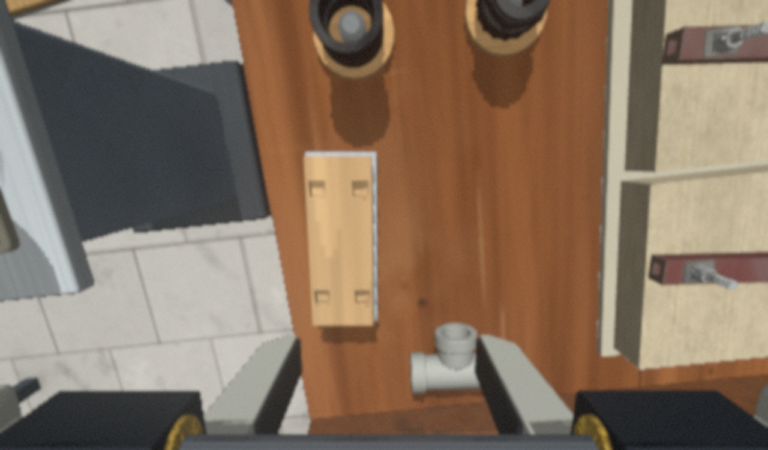

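View pics/s8z.png

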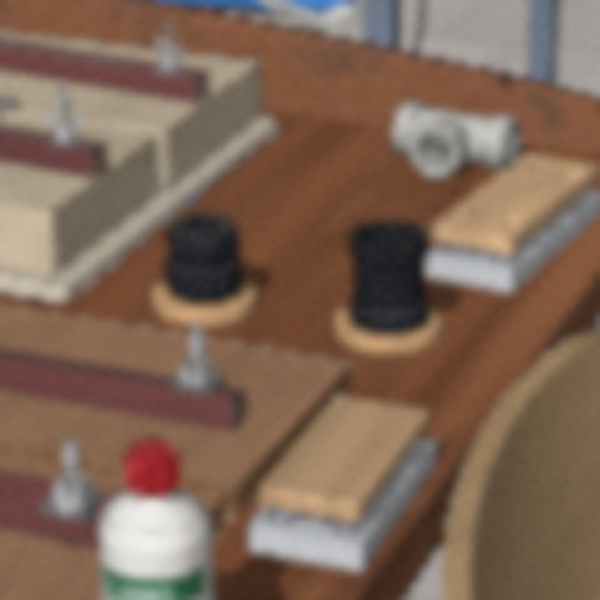

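View pics/t8z.png

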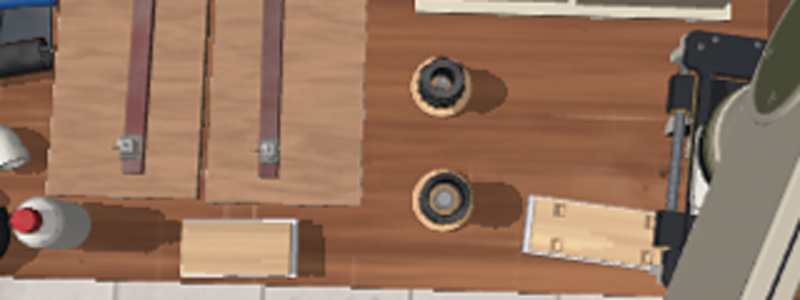

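All four pieces are in place, and the tee and bottle look unmoved in the side view. Handing in.

Run:
```python
from h import *
_,(a,A)=load('w21')
rect(a,A,[(306/1.5,154/1.5),(376/1.5,154/1.5),(313/1.5,326/1.5),(375/1.5,325/1.5)],.038)
b,c=cv2.imread('pics/side0.png'),cv2.imread('pics/s8.png')
for n,r in (('bottle',(215,265,215,262)),('tee',(150,166,278,305))): print(n,'mean abs diff',cv2.absdiff(b[r[0]:r[1],r[2]:r[3]],c[r[0]:r[1],r[2]:r[3]]).mean().round(1))
print(arm.job_done())
```

```text
ctr [ 0.4294 -0.1316] len 0.1582 0.1573 wid 0.0599 0.0595 yaw len -0.1216 wid -0.1012
bottle mean abs diff 4.1
tee mean abs diff 4.5
the job is handed in; nothing more can be done
None
```

I moved all four pieces to their places and handed the job in at about 35 s of the 115 s allowed; `job_done` reports no verdict.

- **Coupling and union:** the coupling stands over the thick dowel and the union over the thin one. Both looked upright, with the dowel visible in each bore. Each touched down at the height predicted for its pad. Before release, their centres measured within about 1 mm of the pad centres. The coupling was lowered onto its pad with about 35 N at the wrist, the most I saw in the run.
- **Short pallet:** it is on the short dock. The pins went in without resistance and reached the socket floors at the predicted height. It was lined up with the dock to within about 0.6 mm just before insertion.
- **Long pallet:** it is on the long dock, seated the same way. A view after release put it about 1.3 mm from the dock centre and within about 0.01 rad of its line. That rough view made the pallet 1–2 mm too large, so I trust the figure to only a few millimetres.
- **Tee and bottle:** neither was touched, and the side picture was the same before and after apart from noise.

**Disagreements:** my first rough points from the top camera were about 5 mm off the wrist camera's. I therefore placed everything from wrist views near the image centre, which repeated to about 1 mm. Two-view dowel heights came out at 28–36 mm against the stated 40 mm, so I used the stated heights for the pads and dowels. Contact on touchdown bore those out.

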